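# Tip an infill panel into a window frame and lock it

## Robot

A 6-joint arm with a two-finger parallel gripper is mounted at the origin on the work surface. World frame = base frame: x ahead of the robot, y to its left, z up, the work surface at z = 0. Lengths are in m, angles in rad, forces in N, time in s.
With the tool pointing down it reaches from about 0.3 to 0.775 m from the base axis. Payload 14.6 kg.
Tool frame: the origin (TCP) lies at the very end of the fingers, on their centre line; the grasp point (between the pads) lies 19 mm behind it; z points along the fingers, y is the direction in which the jaws open and shut (so a half turn about z gives the same grasp; the last joint's range is limited). The gripper opens to 94 mm and grips with 3 to 60 N. Pads are 16 mm wide; open, the fingers measure 119 mm over their backs; the gripper's body (75 mm by 177 mm) begins 78 mm behind the grasp point.
Start: joints at [-1.344, 0.3, 1.521, -0, 1.321, -0.067], TCP at [0.159, -0.526, 0.205] pointing down, gripper open.
Joint ranges: [-3.03, 3.03], [-0.79, 2.21], [0.23, 2.52], [-1.04, 4.18], [0, 3.07], [-2.55, 2.55]. Speed limits (rad/s): [2.22, 2.22, 2.57, 3.14, 3.14, 3.14].

## Interface

Orientations are given as [roll, pitch, yaw] about the fixed x, y, z axes, in that order (R = Rz(yaw) Ry(pitch) Rx(roll)).
In Python, from station import ctrl, eyes gives the robot as it stands.
- The arm moves only by the tool jog_arm, never from a script. Its argument "moves" is a list of rows, each a list of 3 entries, a list of its own where there are three numbers: the shift along the world's x, y, z in mm, then the turn, a rotation vector about the world's x, y, z in units of 5 degrees (1.0 is 5 degrees), then the finger opening in mm, from 0 to 94. In form: [[[tx, ty, tz], [wx, wy, wz], jaw], ...]. A call has 1 to 5 rows; each row is the pose to reach, as a shift and turn from the pose commanded when the call began; what a row does not reach only later rows make up. A row lasts 1/12 s, in which the tool goes at most 41.7 mm and 7.16 degrees, less where a joint would pass 70% of its speed; a pose out of reach is approached as far as the arm can. A call with a gripper value outside its range is refused whole. The fingers move at their own pace and stop on an object; "squeeze" is the grip in N (left out, the last holds). Time passes only in rows, so rows that repeat a pose let the fingers close. It gives the time, the measured TCP pose, the force and the opening at its end, in the units of the state.
- ctrl.get_obs(): the state, without advancing time (a new reading comes with each control period).
- eyes.camera(name): name is "side" or "top"; returns a dict with "frame" (420x560x3 uint8, red, green, blue), "vertical_fov" (degrees; the focal length in pixels is half the picture's height over the tangent of half this angle, whatever the lens; pixels are square), "cx", "cy" (the principal point, pixels), "eye" and "attitude" of the camera in the world. Camera axes: x right, y down, z forward; pixel columns grow to the right and rows downward; lengths in m; the calibration is good to about 2 mm. A picture is of the moment at which its call begins. There is no depth.
- ctrl.hand_in(): hands the job in, once; it reports no verdict.
The state is a dict: "time_s": time; "qpos": joint angles; "joint_vel": joint speeds; "tau": joint torques, N m; "ee_pos": TCP position; "eef_rot": TCP orientation; "force": force on the tool from outside, world axes, zero at the start; "moment": the same for the moment, N m; "grip_width": finger opening in m.
Only numpy, scipy, OpenCV 4.12 (cv2) and the standard library are available. Lean on these libraries where they do the work, as an engineer would, in place of code of your own. Each camera call takes 0.05 s, during which the arm holds its last target.

## Task

Fit the white infill panel into the small window frame: lift it out of the rack, stand it free on its long edge in the frame's rebate, let go, and tip it over with a light push rather than laying it down in the grip. Nudge it until it drops fully home, flush with the frame, then turn both black turn buttons square across it so that they hold it in. Leave the dark grey panel and the tools where they are.

Things in the scene. Friction and masses are not known exactly. Their poses are not given: they have to be found in the camera images.
- frame: Small white window frame, 196 (x) x 268 (y) mm outside, 40 mm high, lying flat, fixed to the bench. Origin: middle of its underside, on the bench; z up, y along its long side, x along its short side, roughly away from the robot. Rails 40 mm wide, tops at z = 40 mm. Fixed wooden stops 18 mm high reach 27 mm beyond the long rails.
- rebate (a point): Middle of the frame's stepped rebate, at ledge height (x = 0, y = 0, z = 26 mm in the frame's axes). The rebate is 116 (x) x 188 (y) mm, open upward; its walls drop 14 mm from the rail tops to a flat ledge 20 mm wide all round; the middle, 76 x 148 mm, is open to the bench. Axes as the frame's.
- ledge (a point): Middle of the ledge along the long rail nearest the robot (x = -48, y = 0, z = 26 mm in the frame's axes). A panel stood here and tipped to the middle comes to rest with its upper edge some 10 to 15 mm onto the opposite rail, and drops home when slid back by that much; the mirrored place on the far ledge does as well.
- rack: Fixed plywood rack, 170 (x) x 200 (y) mm. Origin: middle of its underside, on the bench; z up. Base 12 mm thick; two slotted bars along x, 26 mm wide, centred at y = +-72 mm, reach up to z = 52 mm. Slots 19 mm wide at x = -40 and +40 mm: a panel stands in them upright on the base, its length along the rack's y. Which panel is in which slot varies.
- white_panel: Panel to fit: rigid, white faces, pale blue core seen at the edges, 14 mm thick (its x), 180 mm long (its y), 110 mm high (its z) as it stands in the rack; about 0.25 kg, evenly weighted. Origin: middle of the long edge it stands on at the start; z points up from that edge. Both faces are alike; either may be up in the frame.
- white_panel_mid (a point): Centre of the white panel; when home it lies at x = 0, y = 0, z = 33 mm in the frame's axes (panel flush with the rails; play +-3 mm in x, +-4 mm in y).
- grey_panel: A dark grey panel (edges dark too) of the same size and axes, standing in the other slot of the rack (slots 80 mm apart); leave it there.
- button_left (a joint): Angle (rad) of the turn button in the middle of the short rail at the frame's +y end. 0: open, arm along the frame's +x, over the rail. Grows clockwise seen from above to 1.57: square across the rebate, arm pointing at the frame's middle. Stops at -0.5 and 1.60. Light friction (about 1 N at the tab) holds it where it is left.
- button_right (a joint): The same for the button on the short rail at the frame's -y end; it grows anticlockwise seen from above, also from the frame's +x (0) to the middle of the frame (1.57).
- button_left_tab (a point): Middle of the left button's thumb tab, an upright black block 20 mm long along the arm, 9 mm thick, 35 mm from the pivot, standing from z = 50 to 70 mm above the bench (this point at 60). The arm below it is black, 62 x 18 x 7 mm, from 14 mm behind to 48 mm ahead of the pivot, its underside 3 mm above the rails.
- button_right_tab (a point): The same point on the right button.
- button_left_pivot (a point): Point on the upright pivot axis of the left button, 60 mm above the bench, at x = 0, y = +114 mm in the frame's axes.
- button_right_pivot (a point): The same for the right button, at x = 0, y = -114 mm in the frame's axes.
- bit_block: Blue bit holder with driver bits, 55 x 110 x 50 mm high, on the bench beyond the frame; leave alone. Origin: middle of its underside.
- screwdriver: Screwdriver with a red handle, 200 mm long, lying beyond the rack and frame; leave alone. Origin near its middle, on the bench.
- drill: Orange and black cordless driver lying on its side to the left of the frame, about 240 x 210 mm and 64 mm high; leave alone. Origin on the bench under its barrel.
There are look-alikes about, which are no part of the job. What is shaped like the white_panel but purple is not meant.

How it is judged:
By the outcome, as a careful person would: the job done as asked, in the order asked, and still so for the second after the job is handed in, with the robot touching nothing.
It also fails if it takes over 72 s, if anything falls off the work surface, if the arm or the gripper's body presses on something with over 40 N, if the wrist force passes 120 N, or if a joint passes its speed limit or range.

## Working session

There is one attempt and no reset: what is moved stays moved. The work goes in short steps, Python scripts to look and compute and a tool call to move; the robot and the scene stay as the last step left them, time stands still between calls to the robot, and variables do not carry over. Pictures are saved under pics/ and viewed, and the job is handed in when it is done.

Besides the shell and the picture viewer there is one more tool, called after "Emit:" as name(argument=value, ...) on one line, values as JSON. jog_arm: Moves the arm, as the interface text tells. Its arguments: {"type":"object","properties":{"moves":{"type":"array","items":{"type":"array"}},"squeeze":{"type":"number"}},"required":["moves"]}

```bash
mkdir -p pics; ls; python3 - <<'E'
from station import ctrl, eyes
import cv2
print(ctrl.get_obs())
for n in("top","side"):
    c=eyes.camera(n); print(n,{k:v for k,v in c.items() if k!='frame'})
    cv2.imwrite(f'pics/{n}0.png',c['frame'][:,:,::-1])
E
```

```text
pics
{'time_s': 0.0, 'qpos': array([-1.34358423e+00,  3.00476116e-01,  1.52159732e+00, -5.16277778e-06,
        1.32071885e+00, -6.66255462e-02]), 'joint_vel': array([ 0.00028534, -0.00159339,  0.00029811, -0.00184152,  0.00096253,
        0.00023227]), 'tau': array([-4.04306365e-04, -5.31810558e+01, -3.52739882e+01,  7.07698544e-02,
        2.44465366e-02, -2.07552062e-04]), 'ee_pos': array([ 0.15921543, -0.52616322,  0.20487672]), 'eef_rot': array([-3.14039535e+00, -7.48777971e-05,  2.93838883e-01]), 'force': array([-0.13101452,  0.02061188, -0.27194672]), 'moment': array([-0.02903673,  0.00559601, -0.02605417]), 'grip_width': 0.09415910373147575}
top {'vertical_fov': 56.29259586405448, 'cx': 280.6881692414072, 'cy': 213.12586790653327, 'eye': array([0.39025135, 0.00498145, 1.22918205]), 'attitude': array([-2.97214363,  0.00323672, -1.59522806])}
side {'vertical_fov': 51.673652860887614, 'cx': 276.19723938961, 'cy': 206.5125985917066, 'eye': array([0.30834967, 1.06338755, 0.99992106]), 'attitude': array([-2.25775032, -0.01879379, -2.88675218])}
```

View pics/top0.png

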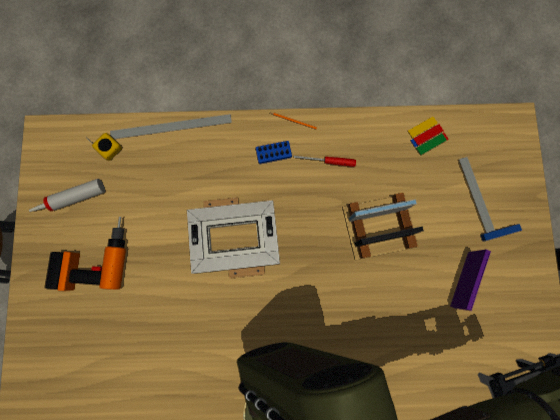

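View pics/side0.png

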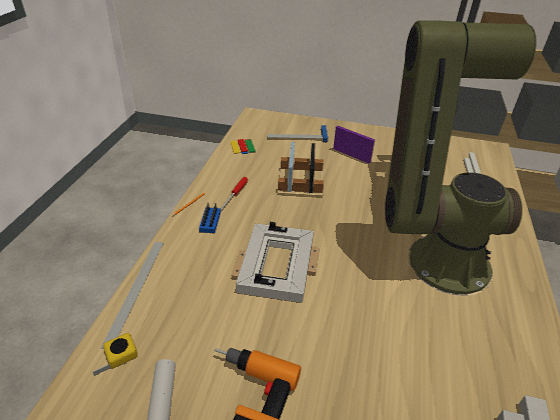

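The top view shows three panel-shaped things: a pale blue edge at about (382,210) in the rack's far slot, a dark edge at (390,237) in its near slot, and a purple panel at (470,280) on the bench. The white one with the pale blue core is (382,210). The frame is at (234,237). I'll enlarge these to confirm.

```bash
cat > h.py <<'E'
import numpy as np, cv2
from scipy.spatial.transform import Rotation as R
from station import ctrl, eyes
def cam(n):
    c=eyes.camera(n); c['f']=210/np.tan(np.radians(c['vertical_fov']/2)); c['R']=R.from_euler('xyz',c['attitude']).as_matrix(); return c
def ray(c,u,v):
    return c['R']@np.array([(u-c['cx'])/c['f'],(v-c['cy'])/c['f'],1.])
def onz(c,u,v,z):
    d=ray(c,u,v); return c['eye']+d*(z-c['eye'][2])/d[2]
def proj(c,p):
    q=c['R'].T@(np.asarray(p,float)-c['eye']); return q[:2]/q[2]*c['f']+[c['cx'],c['cy']]
def crop(c,x0,y0,x1,y1,s,name):
    cv2.imwrite('pics/'+name,cv2.resize(c['frame'][y0:y1,x0:x1,::-1],None,fx=s,fy=s,interpolation=cv2.INTER_CUBIC))
E
python3 - <<'E'
from h import *
t=cam('top');s=cam('side')
crop(t,340,180,440,270,6,'rack_t.png');crop(s,225,130,335,310,3.3,'fr_s.png');crop(t,180,190,290,285,6,'fr_t.png')
np.save('t0.npy',t,allow_pickle=True);np.save('s0.npy',s,allow_pickle=True)
E
```

```text
(no output)
```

View pics/rack_t.png

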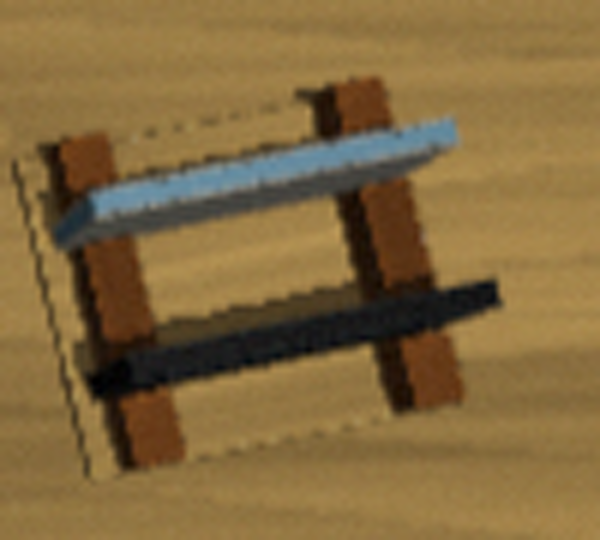

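View pics/fr_t.png

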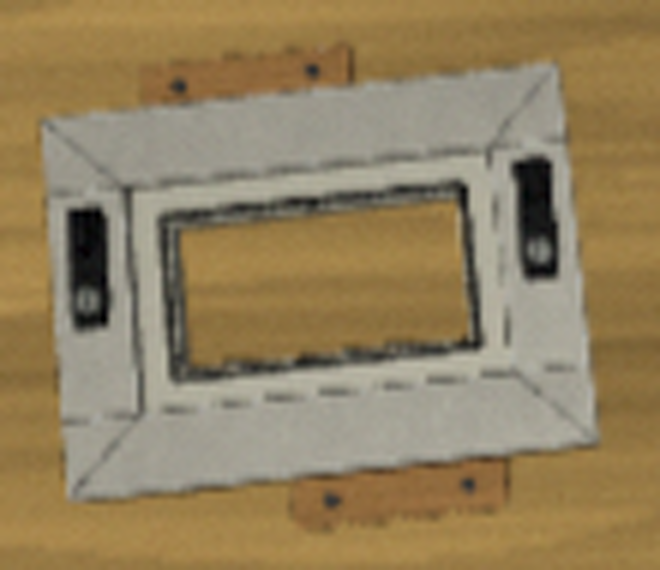

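View pics/fr_s.png

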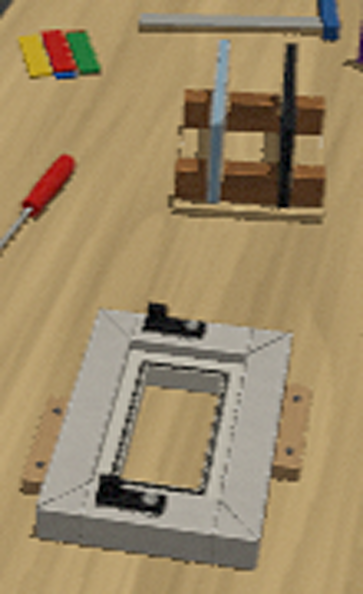

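The enlarged crop confirms it. The far-slot panel has a pale blue edge and a white face, seen in top image px about (349–416, 200–220). The near-slot one is dark all over and the purple one is not in the rack. The frame's outer corners are at about (187,210), (272,200), (280,263) and (192,273). Both buttons are open, with tabs toward +x.

```bash
python3 - <<'E'
from h import *
t=np.load('t0.npy',allow_pickle=True).item()
h=cv2.cvtColor(t['frame'],cv2.COLOR_RGB2HSV)
m=((h[...,1]<45)&(h[...,2]>95)).astype(np.uint8); m[:190]=0;m[290:]=0;m[:,:180]=0;m[:,290:]=0
cs,_=cv2.findContours(m,cv2.RETR_EXTERNAL,cv2.CHAIN_APPROX_NONE);c=max(cs,key=cv2.contourArea);print('area',cv2.contourArea(c))
P=np.array([onz(t,u,v,.04)[:2] for u,v in c[:,0]])*1000
# outer contour -> world mm
r=cv2.minAreaRect(P.astype(np.float32));print('frame rect',r); 
hull=cv2.convexHull(c); q=cv2.approxPolyDP(hull,4,True)[:,0];print(q.tolist(),[ (onz(t,u,v,.04)[:2]*1000).round(1).tolist() for u,v in q])
# panel blue
b=((h[...,0]>90)&(h[...,0]<120)&(h[...,1]>60)&(h[...,2]>90)).astype(np.uint8); b[:190]=0;b[230:]=0;b[:,:340]=0;b[:,430:]=0
cs,_=cv2.findContours(b,cv2.RETR_EXTERNAL,cv2.CHAIN_APPROX_NONE);c=max(cs,key=cv2.contourArea)
for z in(.122,):
    P=np.array([onz(t,u,v,z)[:2] for u,v in c[:,0]])*1000;print('panel',cv2.minAreaRect(P.astype(np.float32)))
k=((h[...,2]<60)).astype(np.uint8); k[:190]=0;k[270:]=0
for n,(a,bb) in dict(left=(185,215),right=(255,282),grey=(350,430)).items():
    kk=k.copy();kk[:,:a]=0;kk[:,bb:]=0
    kk=cv2.morphologyEx(kk,cv2.MORPH_OPEN,np.ones((3,3)))
    ys,xs=np.nonzero(kk); z=.122 if n=='grey' else .055
    P=np.array([onz(t,u,v,z)[:2] for u,v in zip(xs,ys)])*1000
    print(n,len(P),P.mean(0),cv2.minAreaRect(P.astype(np.float32)))
E
```

```text
area 5395.5
frame rect ((526.281005859375, 152.95611572265625), (194.42845153808594, 265.8208312988281), 4.887746334075928)
[[272, 201], [278, 263], [191, 271], [187, 210]] [[632.4, 29.8], [441.8, 15.7], [424.4, 277.2], [610.7, 292.1]]
panel ((588.4078369140625, -295.9647521972656), (8.480055809020996, 176.89041137695312), 10.557279586791992)
left 77 [542.8186458  264.95060997] ((543.0828857421875, 264.87542724609375), (36.97764587402344, 15.107537269592285), 0.6609963178634644)
right 66 [563.07398981  40.44983258] ((561.8932495117188, 41.453834533691406), (15.15136432647705, 36.67756652832031), 88.83866882324219)
grey 654 [ 517.5411076  -298.59722497] ((532.290283203125, -290.41326904296875), (152.17787170410156, 197.20721435546875), 20.214458465576172)
```

```bash
python3 - <<'E'
from h import *
t=np.load('t0.npy',allow_pickle=True).item();s=np.load('s0.npy',allow_pickle=True).item()
def fit(c,q,z,half,tag,L):
    # q: approx corner pixels order; subpixel refine through gradient along normals
    g=cv2.cvtColor(c['frame'],cv2.COLOR_RGB2GRAY).astype(np.float32) if L is None else L(c['frame']).astype(np.float32)
    n=len(q);lines=[]
    for i in range(n):
        a,b=np.array(q[i],float),np.array(q[(i+1)%n],float);d=(b-a)/np.linalg.norm(b-a);nn=np.array([-d[1],d[0]]);pts=[]
        for k in np.linspace(.12,.88,40):
            o=a+k*(b-a);ss=np.arange(-half,half+.01,.25);xy=o+ss[:,None]*nn
            v=cv2.remap(g,xy[:,0].astype(np.float32)[None],xy[:,1].astype(np.float32)[None],cv2.INTER_LINEAR)[0]
            gr=np.abs(np.gradient(cv2.GaussianBlur(v[None],(0,0),1.5)[0]));pts.append(xy[gr.argmax()])
        pts=np.array(pts,np.float32);vx,vy,x0,y0=cv2.fitLine(pts,cv2.DIST_HUBER,0,.01,.01).ravel();lines.append(np.cross([x0,y0,1],[x0+vx,y0+vy,1]))
    C=[]
    for i in range(n):
        p=np.cross(lines[i-1],lines[i]);C.append(p[:2]/p[2])
    W=np.array([onz(c,u,v,z)[:2]*1000 for u,v in C]);print(tag,'px',np.round(C,1).tolist());print('  world',W.round(1).tolist(),'ctr',W.mean(0).round(1))
    for i in range(n):
        e=W[(i+1)%n]-W[i];print('  len %.1f ang %.2f'%(np.hypot(*e),np.degrees(np.arctan2(e[1],e[0]))))
sat=lambda f:cv2.cvtColor(f,cv2.COLOR_RGB2HSV)[...,1]
fit(t,[(187,210),(272.3,200.5),(279.5,263),(192,273)],.04,3,'frame top',sat)
fit(s,[(236.5+0.4+16,223.5),(313.5,231.5),(304,294),(237,290)],.04,3,'frame side',None)
bl=lambda f:(f[...,2].astype(int)-f[...,0]).clip(-100,100)
fit(t,[(356,212),(416,200),(416.5,204),(354,217)],.122,2,'panel top',bl)
crop(s,275,130,330,200,8,'rack_s.png');crop(s,230,215,325,305,6,'fr_s2.png')
E
```

```text
frame top px [[186.3, 209.2], [272.6, 199.8], [279.7, 263.6], [190.9, 273.3]]
  world [[613.2, 294.3], [636.3, 27.9], [440.0, 10.6], [417.4, 277.4]] ctr [526.7 152.6]
  len 267.4 ang -85.06
  len 197.0 ang -174.95
  len 267.7 ang 94.84
  len 196.5 ang 4.95
frame side px [[254.9, 223.2], [313.0, 230.4], [303.3, 291.1], [233.5, 289.9]]
  world [[632.2, 30.2], [438.8, 12.6], [417.4, 269.8], [608.3, 318.2]] ctr [524.2 157.7]
  len 194.3 ang -174.81
  len 258.1 ang 94.74
  len 196.9 ang 14.22
  len 289.0 ang -85.25
panel top px [[354.0, 212.0], [414.7, 199.3], [416.0, 202.9], [355.0, 215.5]]
  world [[577.6, -205.9], [610.4, -382.4], [599.9, -385.1], [567.5, -208.3]] ctr [ 588.8 -295.4]
  len 179.6 ang -79.48
  len 10.9 ang -166.06
  len 179.8 ang 100.39
  len 10.4 ang 13.27
```

View pics/rack_s.png

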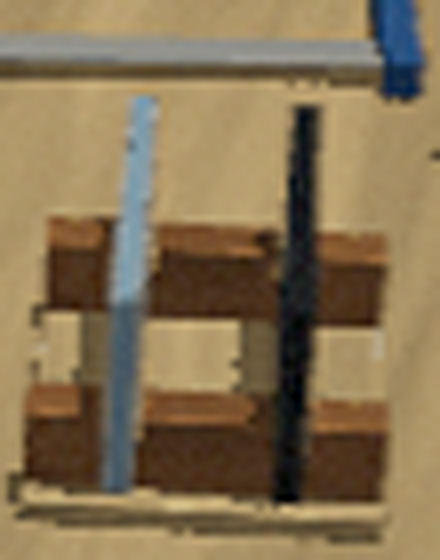

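View pics/fr_s2.png

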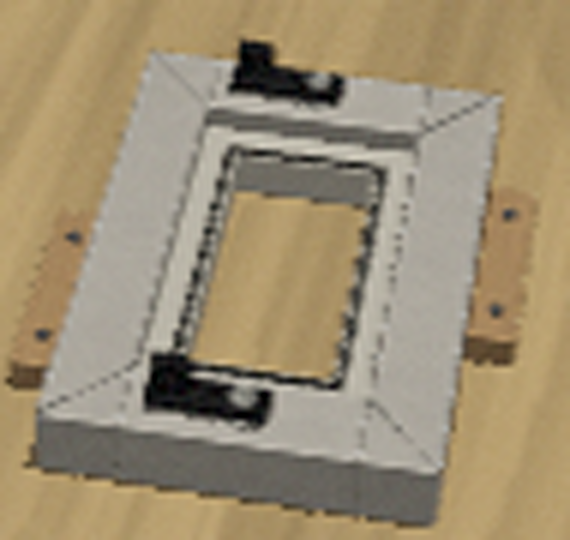

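Frame centre is (526.7, 152.6) with yaw 4.95°. The panel's top edge centre is (589, −295.5) with yaw 10.4°. I'm moving above the panel now.

Emit:
jog_arm(moves=[[[40,20,0],[0,0,1.4],50],[[80,40,0],[0,0,2.8],50],[[115,62,0],[0,0,4.2],50],[[150,80,0],[0,0,5.6],50],[[185,100,0],[0,0,7.0],50]], squeeze=20)

```text
time_s: 0.62
ee_pos: [0.3439, -0.4262, 0.2054]
eef_rot: [-3.141, -0.0, 0.91]
force: [0.3, -0.5, 1.0]
grip_width: 0.0639
```

Emit:
jog_arm(moves=[[[35,18,0],[0,0,1.4],50],[[70,36,0],[0,0,2.8],50],[[105,56,0],[0,0,4.2],50],[[140,75,0],[0,0,5.6],50],[[175,94,0],[0,0,7.0],50]])

```text
time_s: 1.03
ee_pos: [0.519, -0.3321, 0.2053]
eef_rot: [-3.141, -0.0, 1.522]
force: [-0.1, -1.2, -0.3]
grip_width: 0.0507
```

Emit:
jog_arm(moves=[[[35,18,0],[0,0,1.35],50],[[70,37,-20],[0,0,2.72],50],[[70,37,-40],[0,0,2.72],50],[[70,37,-40],[0,0,2.72],50]])

```text
time_s: 1.37
ee_pos: [0.5874, -0.2941, 0.1603]
eef_rot: [-3.136, -0.005, 1.756]
force: [-1.5, -0.5, -1.0]
grip_width: 0.0497
```

```bash
python3 - <<'E'
from h import *
o=ctrl.get_obs();print(o['time_s'],o['ee_pos'],np.degrees(o['eef_rot']),o['qpos'],o['force'],o['grip_width'])
s=cam('side');crop(s,200,60,400,220,4,'pre_s.png')
E
```

```text
1.3667 [ 0.58736612 -0.29414817  0.16032193] [-179.69349052   -0.26352414  100.59630332] [-5.20040684e-01  5.80041848e-01  1.22832669e+00  3.72809527e-05
  1.34027896e+00 -7.05002014e-01] [-1.54799127 -0.50105752 -0.96643487] 0.04973909564528043
```

View pics/pre_s.png

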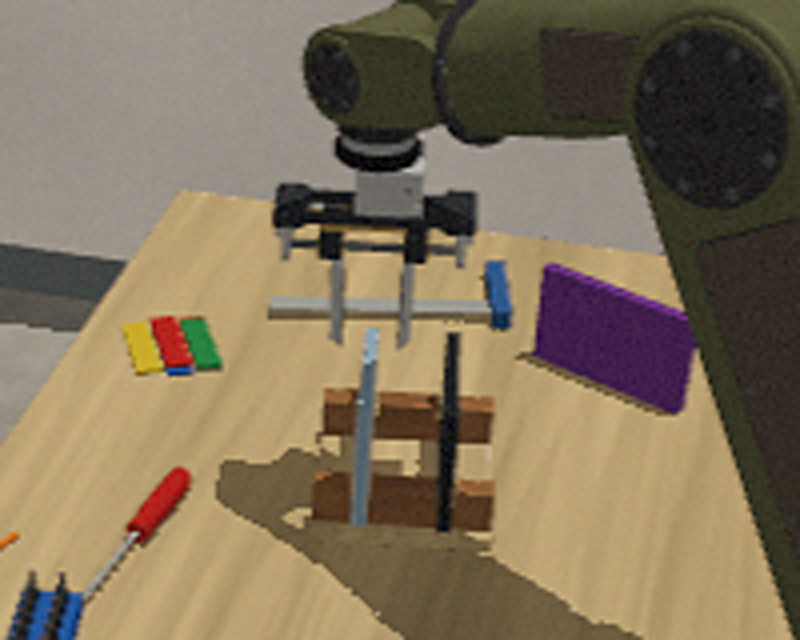

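The fingers straddle the pale blue panel, with tips at crop (337,340) and (403,343) and the panel at (371,330). I'll descend and grip.

Emit:
jog_arm(moves=[[[0,0,-30],[0,0,0],50],[[0,0,-60],[0,0,0],50],[[0,0,-78],[0,0,0],50],[[0,0,-78],[0,0,0],30],[[0,0,-78],[0,0,0],14]], squeeze=15)

```text
time_s: 1.83
ee_pos: [0.587, -0.2975, 0.0888]
eef_rot: [3.141, 0.0, 1.751]
force: [0.5, -0.0, 0.2]
grip_width: 0.0403
```

Emit:
jog_arm(moves=[[[0,0,0],[0,0,0],8],[[0,0,0],[0,0,0],8],[[0,0,0],[0,0,0],8],[[0,0,0],[0,0,0],8]], squeeze=20)

```text
time_s: 2.17
ee_pos: [0.5878, -0.2967, 0.0887]
eef_rot: [3.14, 0.001, 1.753]
force: [2.9, -0.3, 9.8]
grip_width: 0.0139
```

Emit:
jog_arm(moves=[[[0,0,15],[0,0,0],8],[[0,0,40],[0,0,0],8],[[0,0,75],[0,0,0],8],[[0,0,100],[0,0,0],8],[[0,0,100],[0,0,0],8]])

```text
time_s: 2.58
ee_pos: [0.589, -0.2972, 0.1938]
eef_rot: [3.135, 0.005, 1.753]
force: [0.2, 0.1, -2.0]
grip_width: 0.014
```

```bash
python3 - <<'E'
from h import *
o=ctrl.get_obs();print(o['time_s'],o['ee_pos'],np.degrees(o['eef_rot']),o['force'],o['grip_width'])
s=cam('side');crop(s,200,60,400,220,4,'lift_s.png')
E
```

```text
2.5833 [ 0.58896674 -0.29722089  0.19376699] [179.63013948   0.31430319 100.43643841] [ 0.2154793   0.10849246 -1.98160285] 0.014011790465295179
```

View pics/lift_s.png

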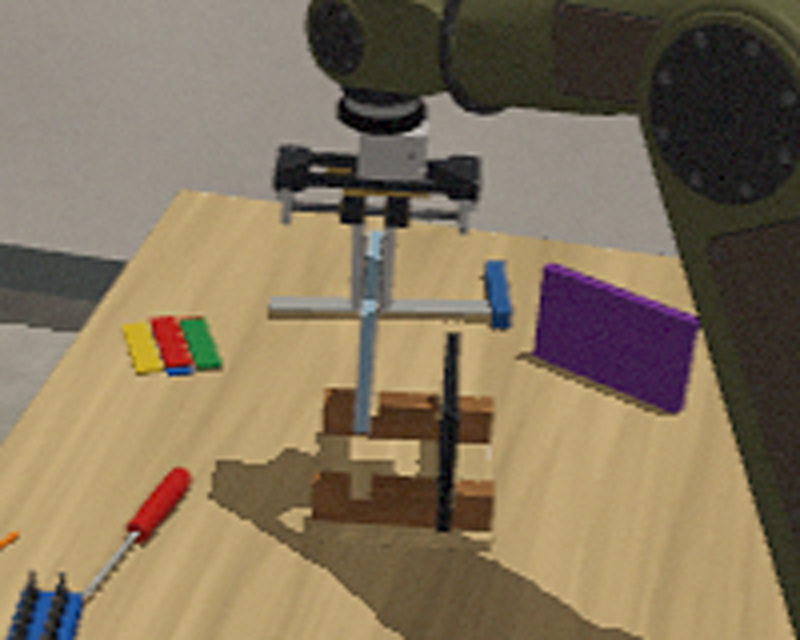

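The white panel is lifted and held upright, and the grey one is still in its slot. I'll carry it over the frame.

Emit:
jog_arm(moves=[[[-3,15,0],[0,0,0],8],[[-10,40,0],[0,0,-0.1],8],[[-17,70,0],[0,0,-0.2],8],[[-25,100,0],[0,0,-0.3],8],[[-32,130,0],[0,0,-0.4],8]])

```text
time_s: 3.05
ee_pos: [0.554, -0.165, 0.1853]
eef_rot: [-3.139, -0.002, 1.717]
force: [1.0, 1.0, -3.5]
grip_width: 0.0138
```

Emit:
jog_arm(moves=[[[-8,30,0],[0,0,-0.1],8],[[-15,60,0],[0,0,-0.2],8],[[-22,90,0],[0,0,-0.3],8],[[-30,120,0],[0,0,-0.4],8],[[-37,150,0],[0,0,-0.4],8]])

```text
time_s: 3.47
ee_pos: [0.517, -0.015, 0.1857]
eef_rot: [-3.139, -0.001, 1.682]
force: [0.3, 0.4, -3.2]
grip_width: 0.0138
```

Emit:
jog_arm(moves=[[[-8,30,0],[0,0,-0.1],8],[[-16,65,0],[0,0,-0.2],8],[[-26,105,0],[0,0,-0.3],8],[[-35,140,0],[0,0,-0.3],8],[[-41,162,0],[0,0,-0.3],8]])

```text
time_s: 3.88
ee_pos: [0.4756, 0.1481, 0.1858]
eef_rot: [-3.139, -0.0, 1.658]
force: [0.9, -0.1, -2.5]
grip_width: 0.0139
```

Emit:
jog_arm(moves=[[[0,3,0],[0,0,0],8],[[0,3,0],[0,0,0],8],[[0,3,-20],[0,0,0],8],[[0,3,-40],[0,0,0],8],[[0,3,-40],[0,0,0],8]])

```text
time_s: 4.3
ee_pos: [0.4757, 0.1471, 0.1434]
eef_rot: [-3.135, 0.001, 1.656]
force: [-0.2, -0.8, -4.1]
grip_width: 0.0136
```

```bash
python3 - <<'E'
from h import *
o=ctrl.get_obs();print(o['time_s'],o['ee_pos'],np.degrees(o['eef_rot']),o['force'],o['grip_width'])
s=cam('side');crop(s,200,100,360,310,3.5,'over_s.png');t=cam('top');crop(t,160,170,320,300,5,'over_t.png')
np.save('t1.npy',t,allow_pickle=True);np.save('s1.npy',s,allow_pickle=True)
E
```

```text
4.3 [0.47574151 0.14707576 0.14337266] [-1.79620528e+02  6.72295622e-02  9.48759589e+01] [-0.2043339  -0.7631293  -4.10868636] 0.01357708285216039
```

View pics/over_s.png

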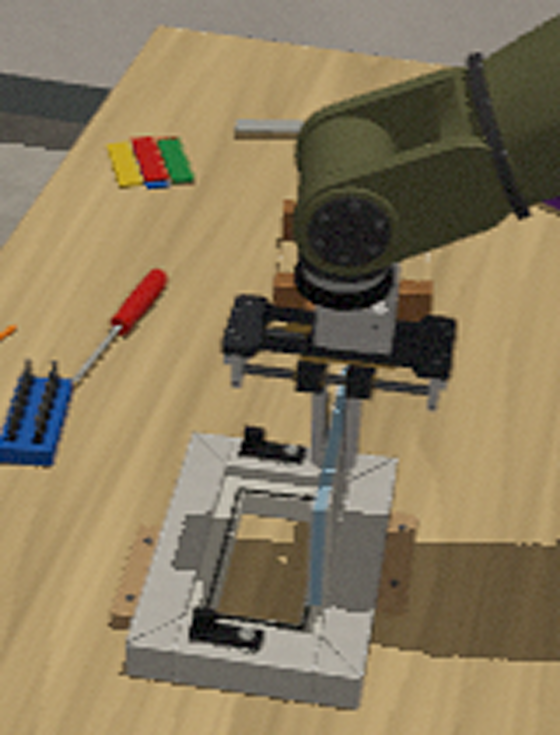

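View pics/over_t.png

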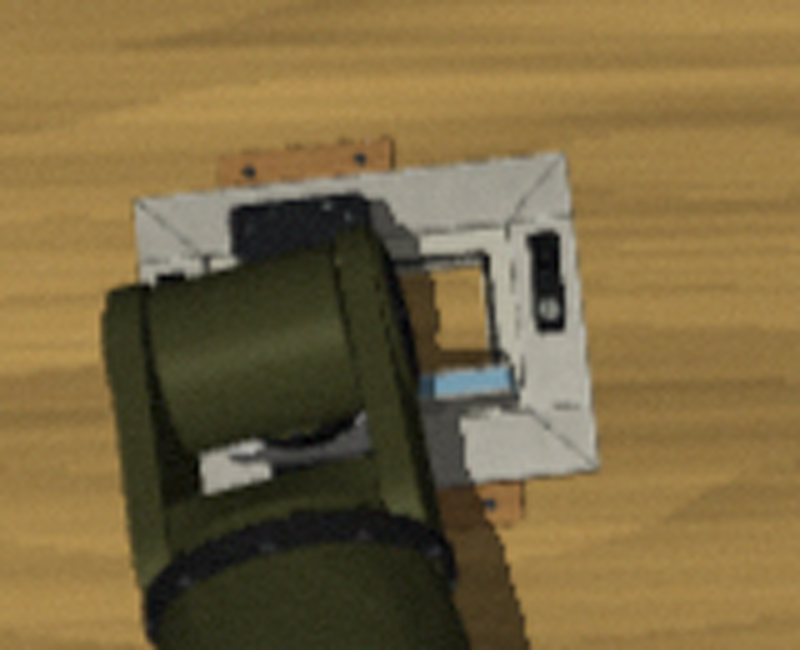

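```bash
python3 - <<'E'
from h import *
t=np.load('t1.npy',allow_pickle=True).item();s=np.load('s1.npy',allow_pickle=True).item()
f=lambda c:c['frame'][...,2].astype(int)-c['frame'][...,0]
m=(f(t)>15).astype(np.uint8); m[:235]=0;m[255:]=0;m[:,:240]=0;m[:,270:]=0
ys,xs=np.nonzero(m);print('top',xs.min(),xs.max(),ys.min(),ys.max())
for z in(.1767,):
  P=np.array([onz(t,u,v,z)[:2]*1000 for u,v in zip(xs,ys)]);r=cv2.minAreaRect(P.astype(np.float32));print(r,cv2.boxPoints(r).round(1).tolist())
m=(f(s)>8).astype(np.uint8);m[:200]=0;m[285:]=0;m[:,:280]=0;m[:,305:]=0
for y in range(210,280,4):
    x=np.nonzero(m[y])[0]; print(y,x.min() if len(x) else None,x.max() if len(x) else None,end='; ')
print()
# predictions
a=np.radians(4.95);X=np.array([np.cos(a),np.sin(a),0]);Y=np.array([-X[1],X[0],0])
ctr=np.array([.4757,.1471,0])
for nm,z in(('bot',.0667),('top',.1767)):
  for sx in(-7,7):
    for sy in (-90,90):
      p=ctr+X*sx/1000+Y*sy/1000;p[2]=z;print(nm,sx,sy,p.round(3),'top',proj(t,p).round(1),'side',proj(s,p).round(1))
crop(s,270,190,320,290,8,'end_s.png');crop(t,235,230,285,265,12,'end_t.png')
E
```

```text
top 244 262 243 248
((483.25921630859375, 80.60845947265625), (11.00313663482666, 48.81270217895508), 5.714877605438232) [[475.3999938964844, 104.30000305175781], [480.20001220703125, 55.79999923706055], [491.20001220703125, 56.900001525878906], [486.29998779296875, 105.4000015258789]]
210 297 298; 214 296 298; 218 295 297; 222 295 297; 226 294 296; 230 293 295; 234 292 295; 238 291 293; 242 290 293; 246 290 292; 250 289 292; 254 289 292; 258 289 291; 262 289 291; 266 289 291; 270 289 291; 274 None None; 278 None None; 
bot -7 -90 [0.476 0.057 0.067] top [263.7 251.1] side [299.3 231.1]
bot -7 90 [0.461 0.236 0.067] top [203.  257.9] side [291.3 273. ]
bot 7 -90 [0.49  0.058 0.067] top [263.2 246.4] side [294.9 230.5]
bot 7 90 [0.475 0.237 0.067] top [202.6 253.2] side [286.5 272.3]
top -7 -90 [0.476 0.057 0.177] top [261.8 248.1] side [301.2 204.2]
top -7 90 [0.461 0.236 0.177] top [194.8 255.6] side [293.  245.5]
top 7 -90 [0.49  0.058 0.177] top [261.3 242.9] side [296.6 203.7]
top 7 90 [0.475 0.237 0.177] top [194.5 250.4] side [287.9 244.8]
```

View pics/end_s.png

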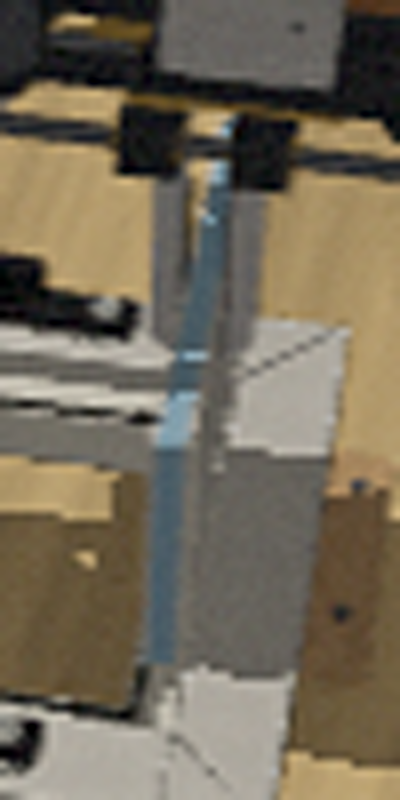

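View pics/end_t.png

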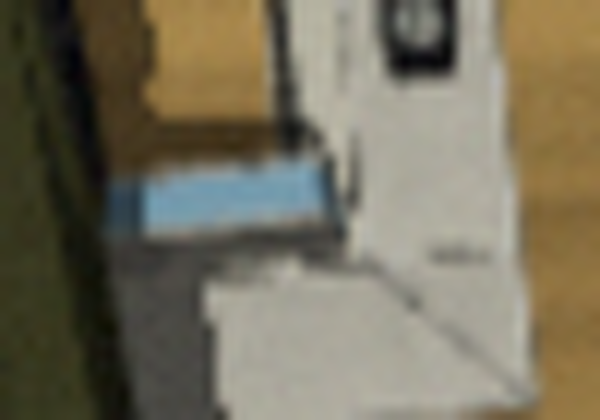

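Emit:
jog_arm(moves=[[[4,3,0],[0,0,0],8],[[4,3,-10],[0,0,0],8],[[4,3,-20],[0,0,0],8],[[4,3,-20],[0,0,0],8],[[4,3,-20],[0,0,0],8]])

```text
time_s: 4.82
ee_pos: [0.4811, 0.1514, 0.1268]
eef_rot: [-3.14, 0.0, 1.657]
force: [-0.2, -0.5, -2.3]
grip_width: 0.0136
```

```bash
cat >chk.py <<'E'
from h import *
import sys
o=ctrl.get_obs();print(o['time_s'],o['ee_pos'],np.degrees(o['eef_rot']),o['force'],o['grip_width'])
s=cam('side');t=cam('top')
a=np.radians(4.95);X=np.array([np.cos(a),np.sin(a),0]);Y=np.array([-X[1],X[0],0])
F=np.array([.5267,.1526,0])
d=o['ee_pos']-F;print('tcp in frame mm',d@X*1e3,d@Y*1e3,o['ee_pos'][2]*1e3,'yaw rel',np.degrees(o['eef_rot'][2])-4.95)
n=sys.argv[1]
crop(s,225,170,325,310,5,n+'_s.png');crop(t,180,190,290,285,7,n+'_t.png')
E
python3 chk.py lo1
```

```text
4.8167 [0.48107954 0.15143238 0.12676259] [-1.79914336e+02  1.27396624e-02  9.49358271e+01] [-0.21831878 -0.45199084 -2.32024328] 0.013646016878524143
tcp in frame mm -45.55105927737975 2.7731568967126057 126.7625858465275 yaw rel 89.98582708920415
```

View pics/lo1_s.png

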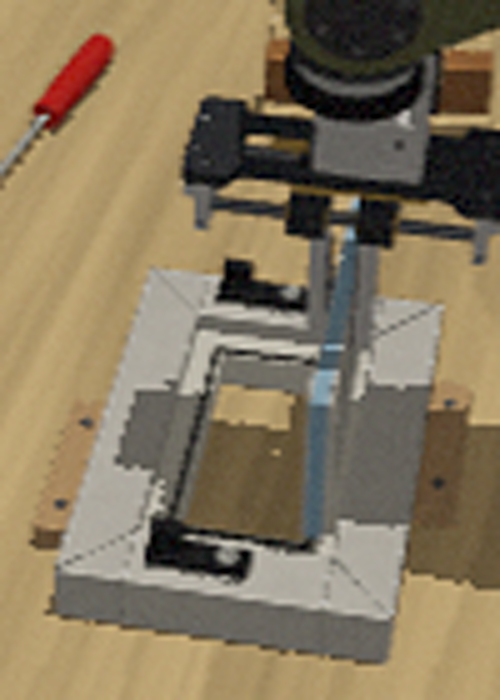

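View pics/lo1_t.png

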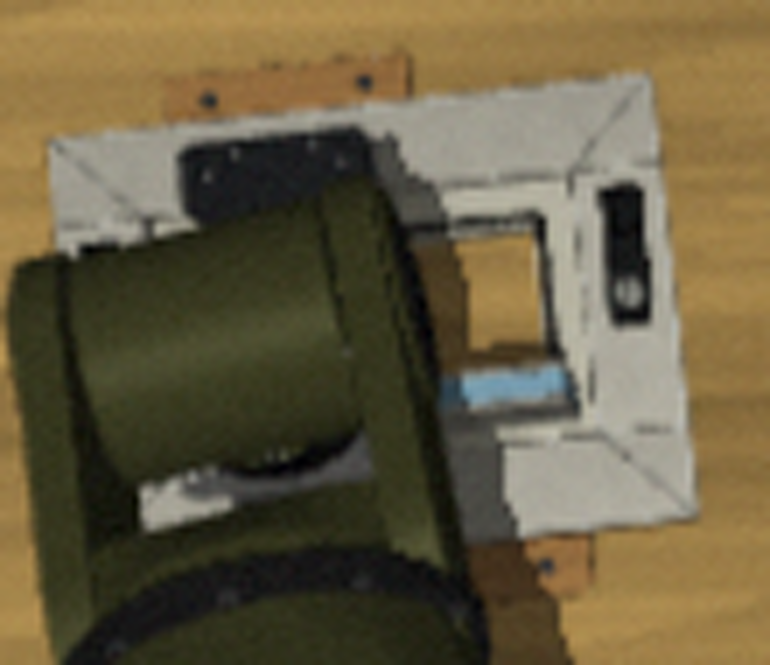

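Emit:
jog_arm(moves=[[[-2,-1,0],[0,0,0],8],[[-2,-1,-5],[0,0,0],8],[[-2,-1,-5],[0,0,0],8],[[-2,-1,-5],[0,0,0],8]])

```text
time_s: 5.25
ee_pos: [0.4793, 0.1505, 0.1223]
eef_rot: [-3.141, 0.0, 1.657]
force: [0.4, 0.3, -3.4]
grip_width: 0.0136
```

```bash
cat >chk2.py <<'E'
from h import *
import sys
o=ctrl.get_obs();s=cam('side');t=cam('top')
a=np.radians(4.95);X=np.array([np.cos(a),np.sin(a),0]);Y=np.array([-X[1],X[0],0]);F=np.array([.5267,.1526,0])
d=o['ee_pos']-F;x,y=d@X*1e3,d@Y*1e3;print('tcp in frame mm',x,y,o['ee_pos'][2]*1e3,o['force'])
P=lambda fx,fy,z:F+X*fx/1e3+Y*fy/1e3+np.array([0,0,z/1e3])
zb=o['ee_pos'][2]*1e3-76.7
def draw(c,x0,y0,x1,y1,k,name):
    im=cv2.resize(c['frame'][y0:y1,x0:x1,::-1],None,fx=k,fy=k,interpolation=cv2.INTER_CUBIC)
    def poly(pts,col):
        q=np.array([((proj(c,p)-[x0,y0]+.5)*k) for p in pts]).round().astype(np.int32);cv2.polylines(im,[q],True,col,1)
    poly([P(sx*58,sy*94,40) for sx,sy in((1,1),(1,-1),(-1,-1),(-1,1))],(0,0,255))
    poly([P(sx*38,sy*74,26) for sx,sy in((1,1),(1,-1),(-1,-1),(-1,1))],(0,0,255))
    for z in(zb,zb+110): poly([P(x+sx*7,y+sy*90,z) for sx,sy in((1,1),(1,-1),(-1,-1),(-1,1))],(0,255,0))
    cv2.imwrite('pics/'+name,im)
n=sys.argv[1]
draw(s,250,200,320,295,8,n+'_s.png');draw(t,185,200,285,275,8,n+'_t.png')
E
python3 chk2.py lo2
```

```text
tcp in frame mm -47.380553069698585 1.9814603649796143 122.25432441318266 [ 0.40038968  0.31858258 -3.37335039]
```

View pics/lo2_s.png

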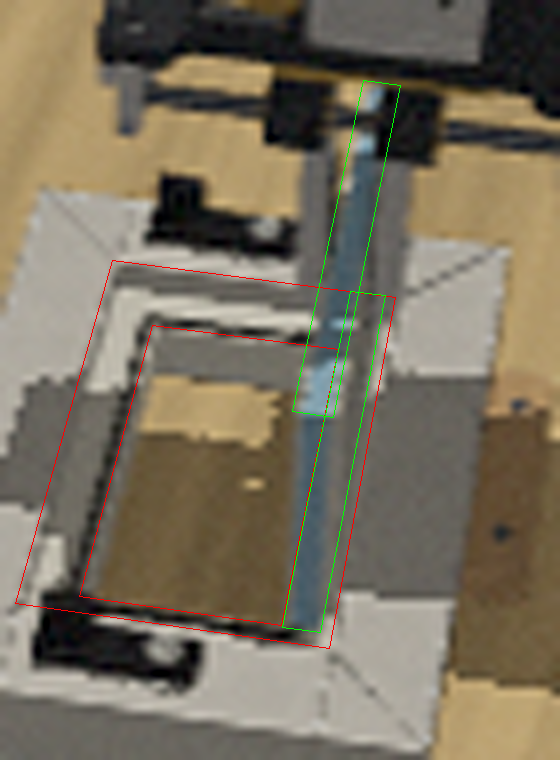

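View pics/lo2_t.png

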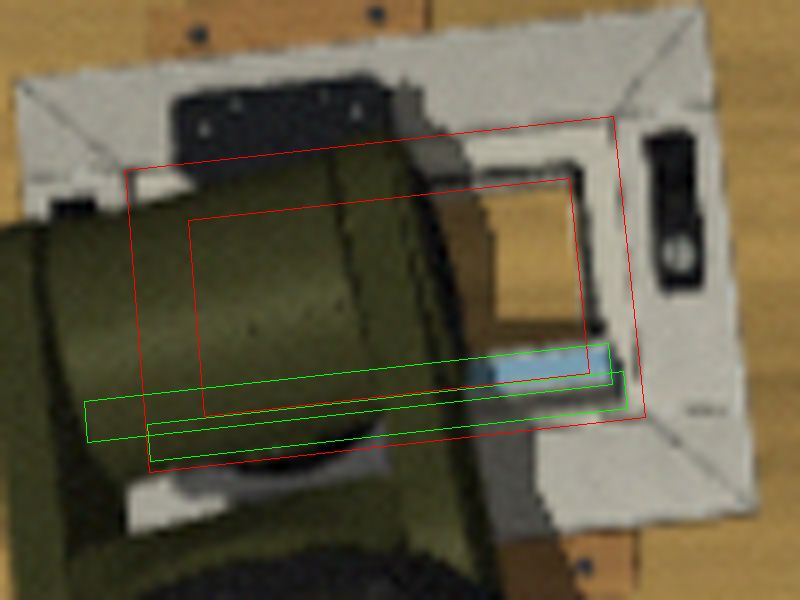

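The overlay of the expected panel pose agrees with both images to about 1–2 mm. The panel sits inside the rebate outline on the near ledge. I'll lower it.

Emit:
jog_arm(moves=[[[0,-1,-5],[0,0,0],8],[[0,-1,-11],[0,0,0],8],[[0,-1,-16],[0,0,0],8],[[0,-1,-16],[0,0,0],8],[[0,-1,-16],[0,0,0],8]])

```text
time_s: 5.77
ee_pos: [0.4793, 0.1495, 0.106]
eef_rot: [-3.141, 0.0, 1.657]
force: [-0.3, 0.1, -1.9]
grip_width: 0.014
```

Emit:
jog_arm(moves=[[[0,0,-1],[0,0,0],8],[[0,0,-2],[0,0,0],8],[[0,0,-2.5],[0,0,0],8],[[0,0,-2.5],[0,0,0],8]])

```text
time_s: 6.1
ee_pos: [0.4795, 0.1496, 0.1039]
eef_rot: [3.142, 0.0, 1.657]
force: [-0.7, -0.6, -3.4]
grip_width: 0.0139
```

Emit:
jog_arm(moves=[[[0,0,-0.5],[0,0,0],8],[[0,0,-1],[0,0,0],8],[[0,0,-1],[0,0,0],8]])

```text
time_s: 6.35
ee_pos: [0.4794, 0.1496, 0.1029]
eef_rot: [-3.142, 0.0, 1.657]
force: [-0.6, 0.3, -3.5]
grip_width: 0.014
```

Emit:
jog_arm(moves=[[[0,0,-0.5],[0,0,0],8],[[0,0,-1],[0,0,0],8],[[0,0,-1],[0,0,0],8]])

```text
time_s: 6.6
ee_pos: [0.4796, 0.1497, 0.1026]
eef_rot: [3.141, -0.0, 1.657]
force: [-4.2, 0.8, 4.7]
grip_width: 0.0139
```

Contact came at TCP z = 102.6 mm against an expected 102.7, so the panel is on the ledge. I'll look before releasing.

```bash
python3 chk2.py st
```

```text
tcp in frame mm -47.16532474522845 1.1301923047418243 102.61893069020864 [-4.16028827  0.79219694  4.73921423]
```

View pics/st_s.png

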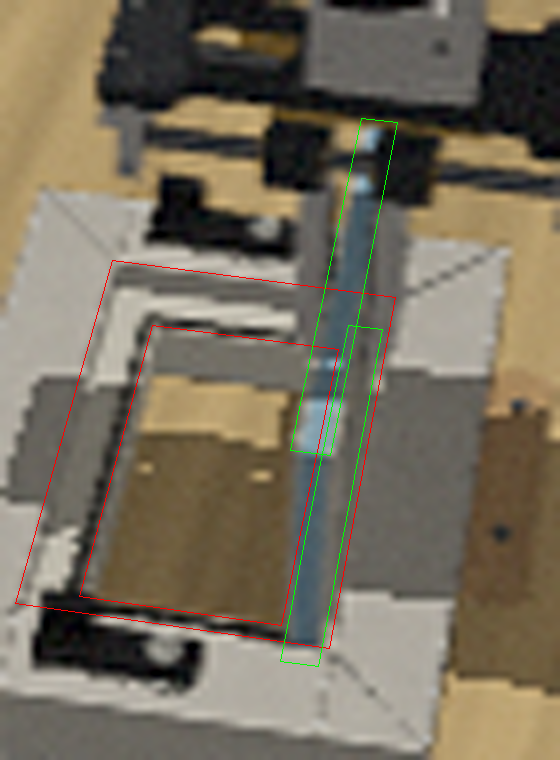

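View pics/st_t.png

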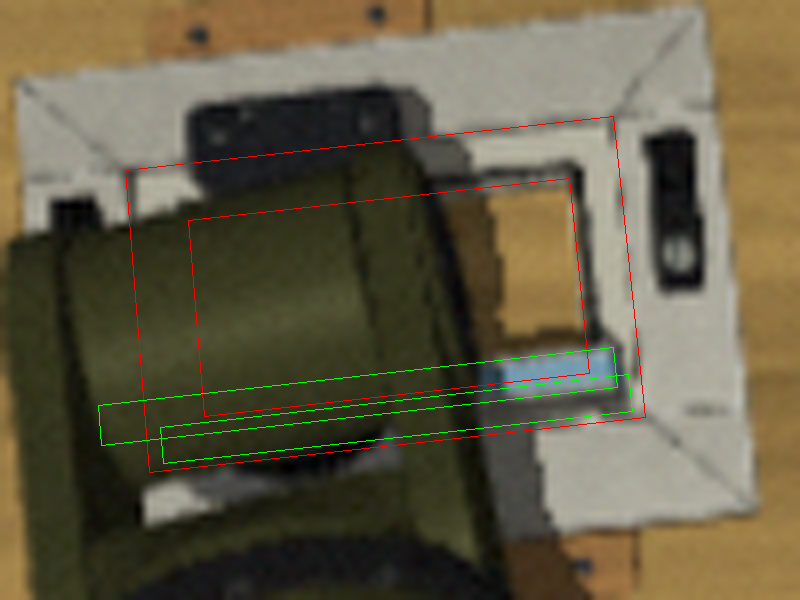

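Emit:
jog_arm(moves=[[[0,0,0.8],[0,0,0],8],[[0,0,0.8],[0,0,0],8],[[0,0,0.8],[0,0,0],18]], squeeze=10)

```text
time_s: 6.95
ee_pos: [0.4796, 0.1496, 0.1029]
eef_rot: [3.141, -0.0, 1.657]
force: [-0.3, 0.2, -0.7]
grip_width: 0.0169
```

Emit:
jog_arm(moves=[[[0,0,0],[0,0,0],24],[[0,0,0],[0,0,0],30],[[0,0,0],[0,0,0],36],[[0,0,0],[0,0,0],40],[[0,0,0],[0,0,0],40]])

```text
time_s: 7.37
ee_pos: [0.4795, 0.1496, 0.1028]
eef_rot: [3.142, -0.0, 1.657]
force: [-0.0, 0.3, -0.4]
grip_width: 0.0398
```

```bash
python3 chk2.py rel
```

```text
tcp in frame mm -47.30736847168775 1.0546252258591684 102.75459083272524 [-0.02199     0.32553744 -0.42420516]
```

View pics/rel_s.png

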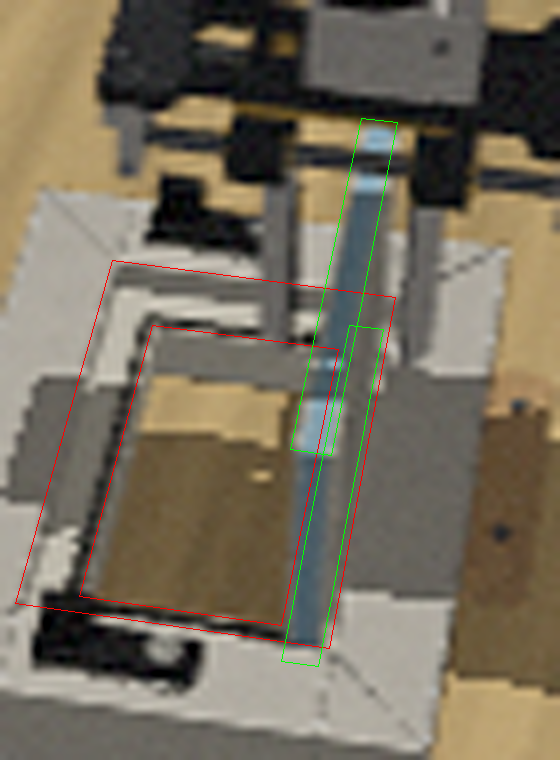

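It stands free after release: the blue end has not moved between the open fingers. I'll rise, close the fingers, and go behind the panel on the robot side.

Emit:
jog_arm(moves=[[[0,0,8],[0,0,0],40],[[0,0,20],[0,0,0],40],[[0,0,38],[0,0,0],40],[[0,0,52],[0,0,0],40],[[0,0,54],[0,0,0],40]])

```text
time_s: 7.88
ee_pos: [0.4805, 0.1498, 0.1596]
eef_rot: [3.138, -0.001, 1.657]
force: [0.9, -0.3, -0.1]
grip_width: 0.0404
```

Emit:
jog_arm(moves=[[[-20,-2,4],[0,0,0],20],[[-40,-3,4],[0,0,0],0],[[-50,-4,4],[0,0,0],0],[[-50,-4,4],[0,0,0],0],[[-50,-4,4],[0,0,0],0]])

```text
time_s: 8.3
ee_pos: [0.4296, 0.1456, 0.1609]
eef_rot: [3.141, -0.0, 1.657]
force: [0.4, -0.5, -0.4]
grip_width: 0.0098
```

Emit:
jog_arm(moves=[[[0,0,-20],[0,0,0],0],[[0,0,-40],[0,0,0],0],[[0,0,-45],[0,0,0],0],[[0,0,-45],[0,0,0],0]])

```text
time_s: 8.63
ee_pos: [0.4293, 0.1454, 0.1146]
eef_rot: [-3.139, 0.0, 1.657]
force: [0.3, -0.9, -0.1]
grip_width: 0.0004
```

```bash
python3 chk.py bh
```

```text
8.6333 [0.42930404 0.14540107 0.11456805] [-1.79844090e+02  2.53150472e-02  9.49254071e+01] [ 0.27315192 -0.88210836 -0.11668912] 0.0004298476241899338
tcp in frame mm -97.65387551736258 1.2318624828818843 114.56804844593577 yaw rel 89.97540708117235
```

View pics/bh_s.png

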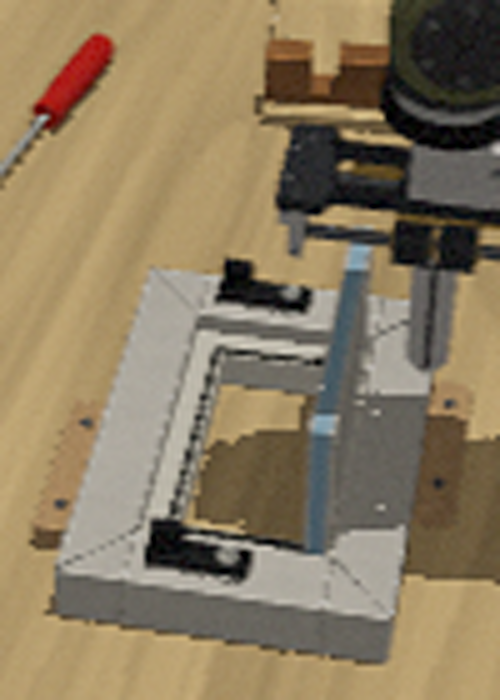

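View pics/bh_t.png

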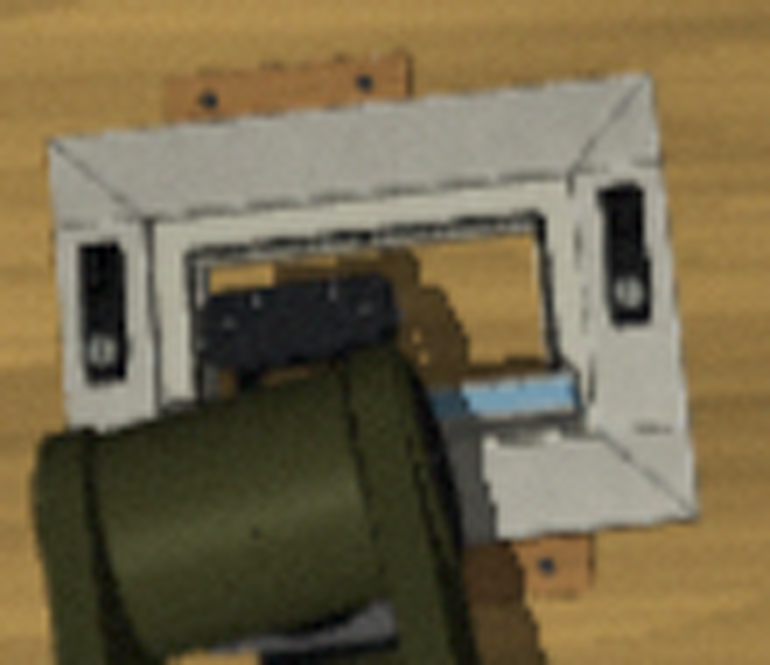

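The panel stands free on the near ledge, with the closed fingers behind it. I'll approach and push lightly.

Emit:
jog_arm(moves=[[[10,1,0],[0,0,0],0],[[20,2,0],[0,0,0],0],[[26,2,0],[0,0,0],0],[[29,2.5,0],[0,0,0],0],[[32,3,0],[0,0,0],0]])

```text
time_s: 9.15
ee_pos: [0.4618, 0.1486, 0.1162]
eef_rot: [3.141, -0.0, 1.657]
force: [0.7, 0.1, 0.8]
grip_width: 0.0002
```

Emit:
jog_arm(moves=[[[3,0.3,0],[0,0,0],0],[[6,0.5,0],[0,0,0],0],[[9,0.8,0],[0,0,0],0],[[12,1,0],[0,0,0],0],[[14,1.2,0],[0,0,0],0]])

```text
time_s: 9.57
ee_pos: [0.4758, 0.1498, 0.1158]
eef_rot: [3.142, 0.0, 1.657]
force: [-0.5, 0.3, 0.6]
grip_width: 0.0005
```

```bash
python3 chk.py pu
```

```text
9.5667 [0.47575721 0.14977699 0.1157699 ] [1.79996162e+02 2.69607195e-04 9.49340234e+01] [-0.52276828  0.31942201  0.59471994] 0.00045530237655781497
tcp in frame mm -50.99637713657163 1.5831879284464945 115.76989685130604 yaw rel 89.98402338407524
```

View pics/pu_s.png

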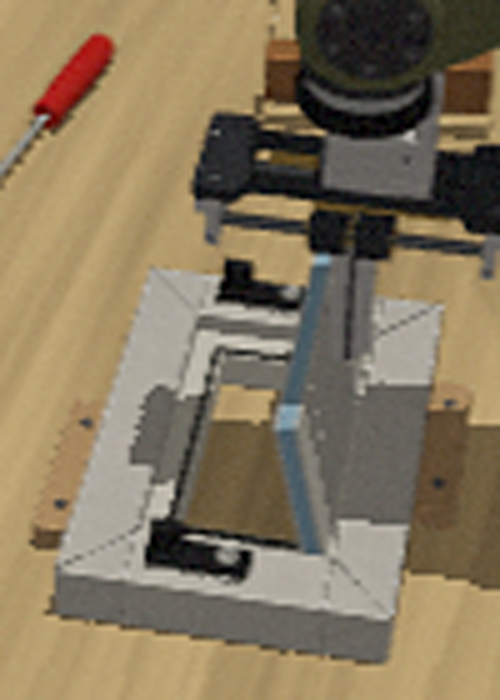

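It is tipping about its bottom edge. I'll push a bit further.

Emit:
jog_arm(moves=[[[4,0.3,0],[0,0,0],0],[[6,0.5,0],[0,0,0],0],[[6,0.5,0],[0,0,0],0],[[6,0.5,0],[0,0,0],0],[[6,0.5,0],[0,0,0],0]])

```text
time_s: 10.08
ee_pos: [0.4814, 0.1502, 0.1157]
eef_rot: [-3.141, -0.0, 1.657]
force: [0.7, 0.7, -0.2]
grip_width: 0.0004
```

```bash
python3 chk.py pu2
```

```text
10.0833 [0.481399   0.15024248 0.11570876] [-1.79994444e+02 -1.08636066e-03  9.49318091e+01] [ 0.65862151  0.6983548  -0.20461725] 0.0004167982280571219
tcp in frame mm -45.33547003657149 1.560130926894072 115.70875672289971 yaw rel 89.98180908451383
```

View pics/pu2_s.png

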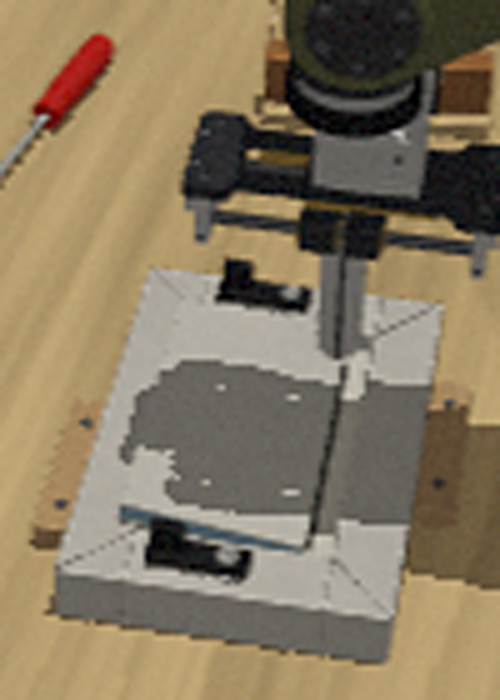

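View pics/pu2_t.png

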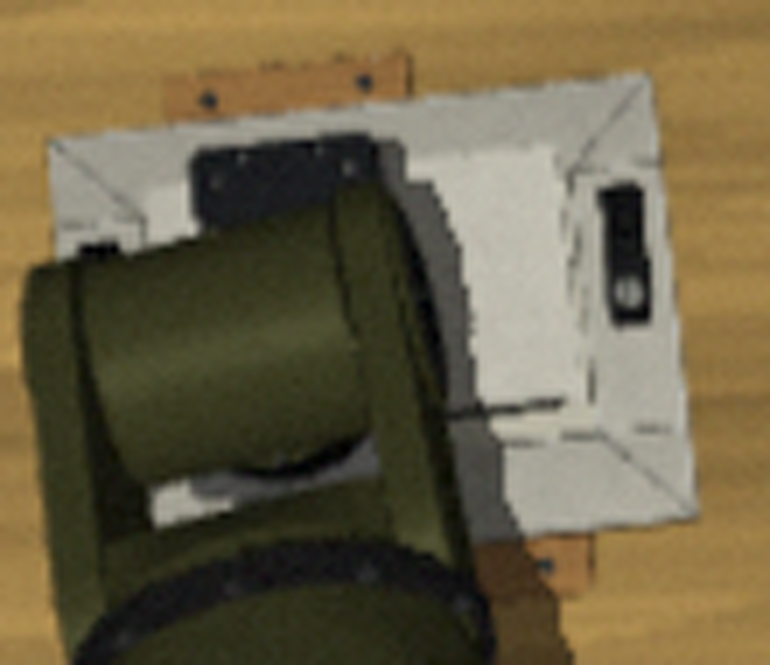

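It tipped over by itself. It now leans on the far rail, with its upper edge (crop 120–305, 510–545) onto that rail. I'll go to the far side and push it back.

Emit:
jog_arm(moves=[[[30,2.6,0],[0,0,0],0],[[65,5.5,0],[0,0,0],0],[[100,8.5,0],[0,0,0],0],[[128,11,0],[0,0,0],0],[[138,11.2,0],[0,0,0],0]])

```text
time_s: 10.6
ee_pos: [0.622, 0.1614, 0.1152]
eef_rot: [3.141, -0.0, 1.656]
force: [-0.5, 0.1, -0.5]
grip_width: 0.0007
```

Emit:
jog_arm(moves=[[[0,0,-20],[0,0,0],0],[[0,0,-40],[0,0,0],0],[[0,0,-52],[0,0,0],0],[[0,0,-52],[0,0,0],0],[[0,0,-52],[0,0,0],0]])

```text
time_s: 11.02
ee_pos: [0.6193, 0.1615, 0.0638]
eef_rot: [-3.141, 0.0, 1.657]
force: [0.5, 1.3, 0.3]
grip_width: 0.0004
```

```bash
python3 chk.py fa
```

```text
11.0167 [0.61931155 0.16145996 0.06382028] [-1.79959943e+02  4.40990643e-03  9.49349650e+01] [0.47584919 1.26872578 0.27530324] 0.0004206030876860781
tcp in frame mm 93.0306391813892 0.8358007375340206 63.82028245589114 yaw rel 89.98496500166667
```

View pics/fa_s.png

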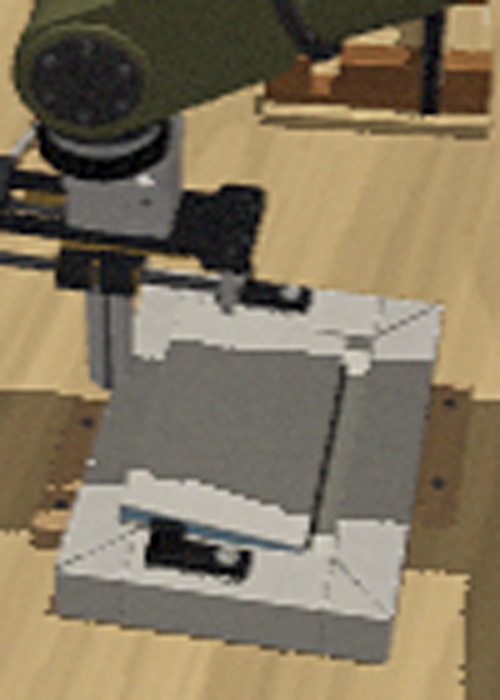

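View pics/fa_t.png

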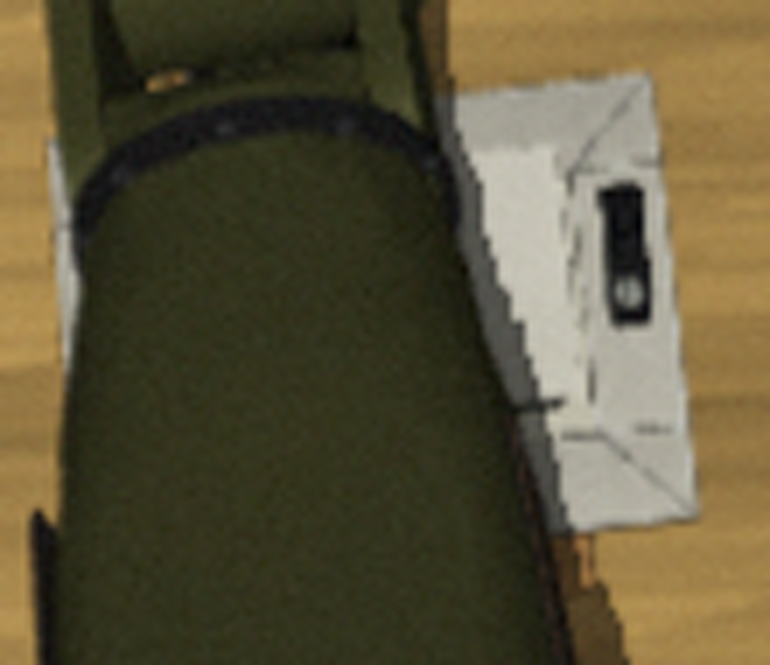

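Emit:
jog_arm(moves=[[[0,0,-10],[0,0,0],0],[[0,0,-19],[0,0,0],0],[[0,0,-19],[0,0,0],0],[[-5,-0.4,-19],[0,0,0],0],[[-9,-0.8,-19],[0,0,0],0]])

```text
time_s: 11.53
ee_pos: [0.61, 0.1606, 0.0447]
eef_rot: [-3.141, -0.0, 1.657]
force: [0.5, 0.8, 0.1]
grip_width: 0.0001
```

Emit:
jog_arm(moves=[[[-3,-0.3,0],[0,0,0],0],[[-6,-0.5,0],[0,0,0],0],[[-8,-0.7,0],[0,0,0],0],[[-8,-0.7,0],[0,0,0],0]])

```text
time_s: 11.87
ee_pos: [0.6022, 0.16, 0.0451]
eef_rot: [3.141, -0.0, 1.657]
force: [0.2, 0.6, 1.1]
grip_width: 0.0003
```

Emit:
jog_arm(moves=[[[-2,-0.2,0],[0,0,0],0],[[-4,-0.3,0],[0,0,0],0],[[-6,-0.5,0],[0,0,0],0],[[-6,-0.5,0],[0,0,0],0]])

```text
time_s: 12.2
ee_pos: [0.5962, 0.1594, 0.0447]
eef_rot: [-3.141, 0.0, 1.657]
force: [0.7, 0.3, -0.8]
grip_width: 0.0004
```

```bash
python3 chk.py sl
```

```text
12.2 [0.59616404 0.1593892  0.04471601] [-1.79987896e+02  3.22201931e-03  9.49328330e+01] [ 0.73651018  0.34298663 -0.82997955] 0.00036230935126755487
tcp in frame mm 69.79077583799184 0.7700795769337367 44.71600801397394 yaw rel 89.9828330183021
```

View pics/sl_s.png

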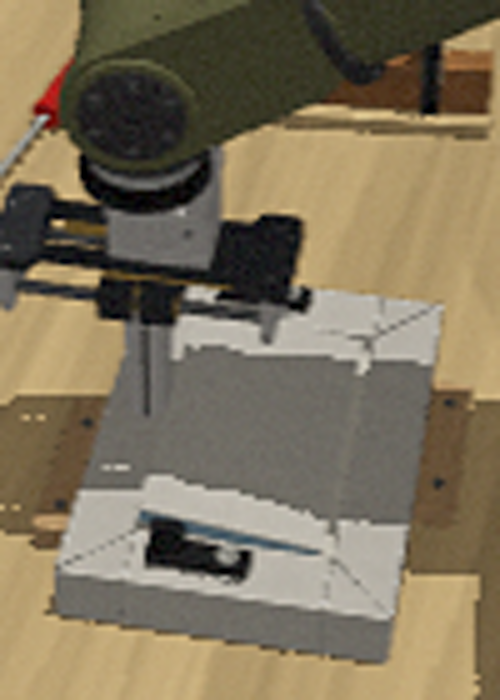

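It slid back and the near gap is almost closed. The upper edge is still raised, so I'll push a few mm more.

Emit:
jog_arm(moves=[[[-1.5,-0.1,0],[0,0,0],0],[[-3,-0.3,0],[0,0,0],0],[[-4,-0.4,0],[0,0,0],0],[[-4,-0.4,0],[0,0,0],0]])

```text
time_s: 12.63
ee_pos: [0.5921, 0.159, 0.0447]
eef_rot: [-3.141, 0.0, 1.657]
force: [0.4, -0.6, -1.0]
grip_width: 0.0007
```

```bash
python3 chk.py sl2
```

```text
12.6333 [0.59211636 0.15904295 0.04465897] [-1.79969844e+02  2.14044762e-03  9.49371455e+01] [ 0.41108584 -0.58523035 -0.98063138] 0.000669867753507892
tcp in frame mm 65.72832278329533 0.7743817602238553 44.65896718638165 yaw rel 89.98714552745506
```

View pics/sl2_s.png

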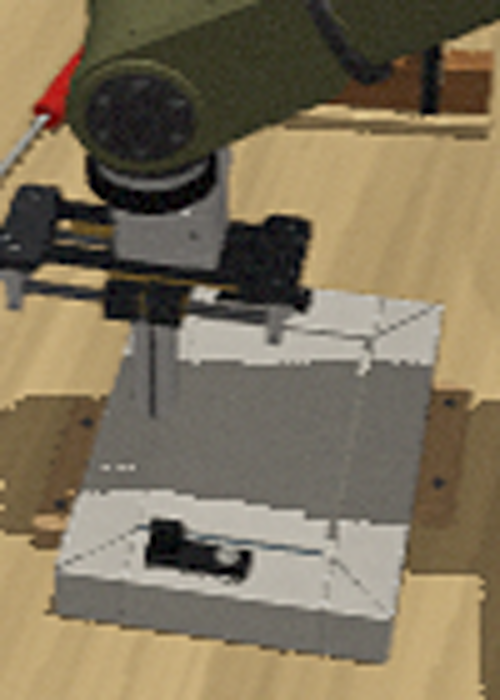

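The panel's far edge has dropped. I'll raise the gripper, check, and move on to the left button.

Emit:
jog_arm(moves=[[[0,0,20],[0,0,0],0],[[0,0,50],[0,0,0],0],[[0,20,65],[0,0,0],0],[[-5,50,65],[0,0,0],0],[[-15,80,65],[0,0,0],0]])

```text
time_s: 13.15
ee_pos: [0.5783, 0.2396, 0.1111]
eef_rot: [3.139, -0.001, 1.655]
force: [0.1, -0.0, -0.5]
grip_width: 0.0006
```

Emit:
jog_arm(moves=[[[-10,25,0],[0,0,0],0],[[-20,48,0],[0,0,0],0],[[-25.5,56,0],[0,0,0],0],[[-25.5,56,0],[0,0,0],0]])

```text
time_s: 13.48
ee_pos: [0.5509, 0.2966, 0.1096]
eef_rot: [-3.141, -0.0, 1.659]
force: [0.1, 1.0, 0.9]
grip_width: 0.0006
```

```bash
cat > chk3.py <<'E'
from h import *
import sys
o=ctrl.get_obs();s=cam('side');t=cam('top')
a=np.radians(4.95);X=np.array([np.cos(a),np.sin(a),0]);Y=np.array([-X[1],X[0],0]);F=np.array([.5267,.1526,0])
d=o['ee_pos']-F;x,y=d@X*1e3,d@Y*1e3;print(o['time_s'],'tcp in frame mm',x,y,o['ee_pos'][2]*1e3,o['force'])
n=sys.argv[1]
crop(s,225,200,325,310,6,n+'_s.png');crop(t,180,190,290,285,6.5,n+'_t.png')
E
python3 chk3.py b0
```

```text
13.4833 tcp in frame mm 36.56773069620188 141.3454290134808 109.64827043571007 [0.10443384 1.02542848 0.8872685 ]
```

View pics/b0_s.png

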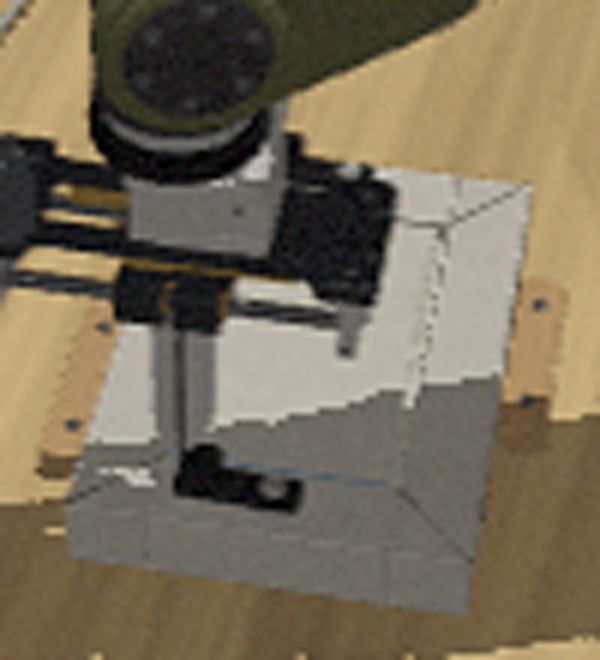

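View pics/b0_t.png

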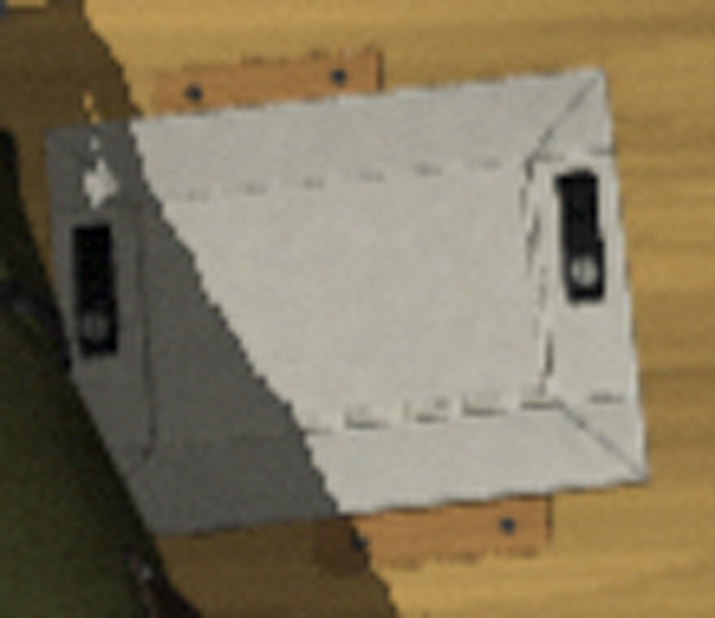

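The panel looks flush: the seams are thin all round, with only a hairline of blue at the left end gap, and both buttons are unmoved. I'll lower beside the left tab.

Emit:
jog_arm(moves=[[[0,0,-20],[0,0,0],0],[[0,0,-40],[0,0,0],0],[[0,0,-53],[0,0,0],0],[[0,0,-53],[0,0,0],0],[[0,0,-53],[0,0,0],0]])

```text
time_s: 14.0
ee_pos: [0.5523, 0.2942, 0.0566]
eef_rot: [-3.141, 0.0, 1.656]
force: [-0.6, 0.1, 0.6]
grip_width: 0.0008
```

```bash
python3 chk3.py b1; python3 - <<'E'
from h import *
o=ctrl.get_obs();a=np.radians(4.95);M=np.array([[np.cos(a),-np.sin(a)],[np.sin(a),np.cos(a)]]);F=np.array([526.7,152.6])
for sg in(1,-1):
  print(sg)
  for x,y in((35,128),(39.2,111.8),(34.2,93.4),(26,86),(17,80),(14.5,79)):
    print((x,y),(F+M@[x,sg*y]).round(1),(F+M@[x,sg*y]-o['ee_pos'][:2]*1e3).round(1))
E
```

```text
14.0 tcp in frame mm 37.72765628848728 138.8344358713532 56.645114566557105 [-0.55506107  0.07851665  0.58915614]
1
(35, 128) [550.5 283.1] [ -2.2 -11.8]
(39.2, 111.8) [556.1 267.4] [  3.4 -27.5]
(34.2, 93.4) [552.7 248.6] [ -0.  -46.3]
(26, 86) [545.2 240.5] [ -7.5 -54.4]
(17, 80) [536.7 233.8] [-16.  -61.1]
(14.5, 79) [534.3 232.6] [-18.4 -62.3]
-1
(35, 128) [572.6  28.1] [  19.9 -266.8]
(39.2, 111.8) [575.4  44.6] [  22.7 -250.3]
(34.2, 93.4) [568.8  62.5] [  16.1 -232.4]
(26, 86) [560.   69.2] [   7.3 -225.7]
(17, 80) [550.5  74.4] [  -2.2 -220.5]
(14.5, 79) [548.   75.1] [  -4.8 -219.8]
```

View pics/b1_s.png

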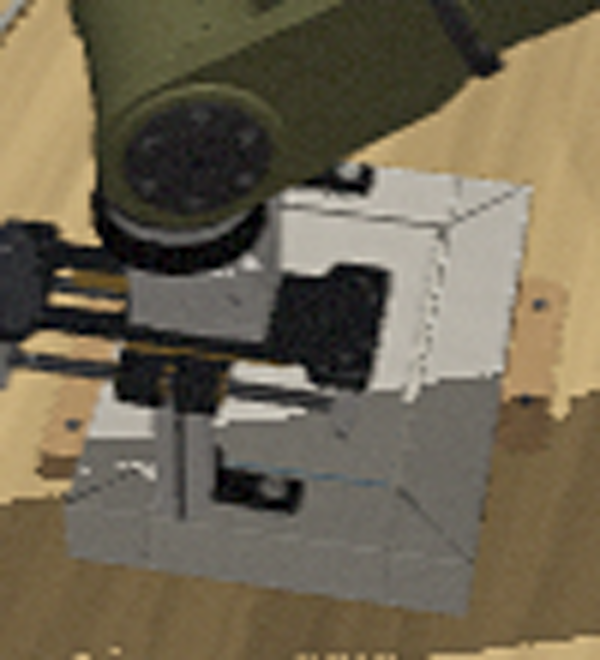

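Emit:
jog_arm(moves=[[[-1,-8,0],[0,0,0],0],[[0,-15,0],[0,0,0],0],[[2,-21,0],[0,0,0],0],[[3,-27.5,0],[0,0,0],0],[[3,-33,0],[0,0,0],0]])

```text
time_s: 14.52
ee_pos: [0.5553, 0.2613, 0.057]
eef_rot: [3.141, -0.0, 1.657]
force: [0.1, 1.5, 0.0]
grip_width: 0.0002
```

Emit:
jog_arm(moves=[[[-1.5,-7,0],[0,0,0],0],[[-3,-13,0],[0,0,0],0],[[-6.5,-17,0],[0,0,0],0],[[-10.5,-21,0],[0,0,0],0],[[-10.5,-21,0],[0,0,0],0]])

```text
time_s: 14.93
ee_pos: [0.5438, 0.2403, 0.0568]
eef_rot: [-3.141, 0.0, 1.657]
force: [-1.2, -0.2, 0.4]
grip_width: 0.0003
```

Emit:
jog_arm(moves=[[[-4,-3.5,0],[0,0,0],0],[[-8,-6.5,0],[0,0,0],0],[[-10.5,-7.5,0],[0,0,0],0],[[-10.5,-7.5,0],[0,0,0],0]])

```text
time_s: 15.27
ee_pos: [0.5352, 0.234, 0.0571]
eef_rot: [3.137, -0.001, 1.657]
force: [11.8, 5.7, -8.0]
grip_width: 0.0001
```

```bash
python3 chk3.py b2
```

```text
15.2667 tcp in frame mm 15.464079361142504 80.40796636128124 57.13872562727763 [11.81998202  5.67597553 -7.95962043]
```

View pics/b2_s.png

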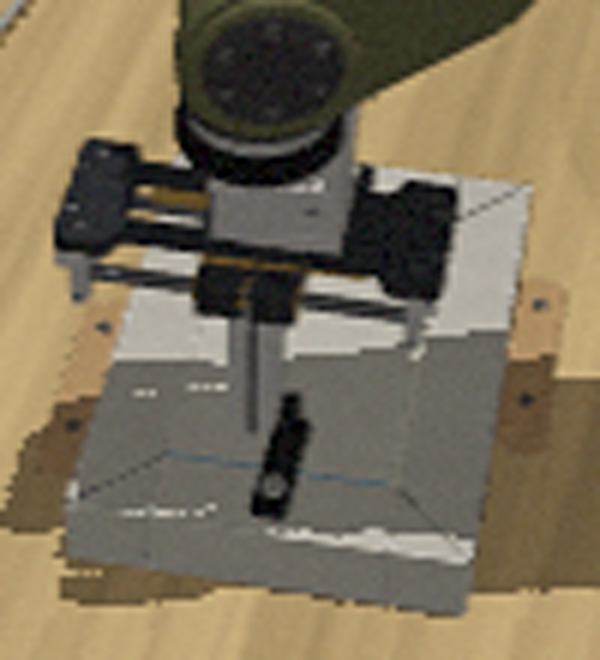

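View pics/b2_t.png

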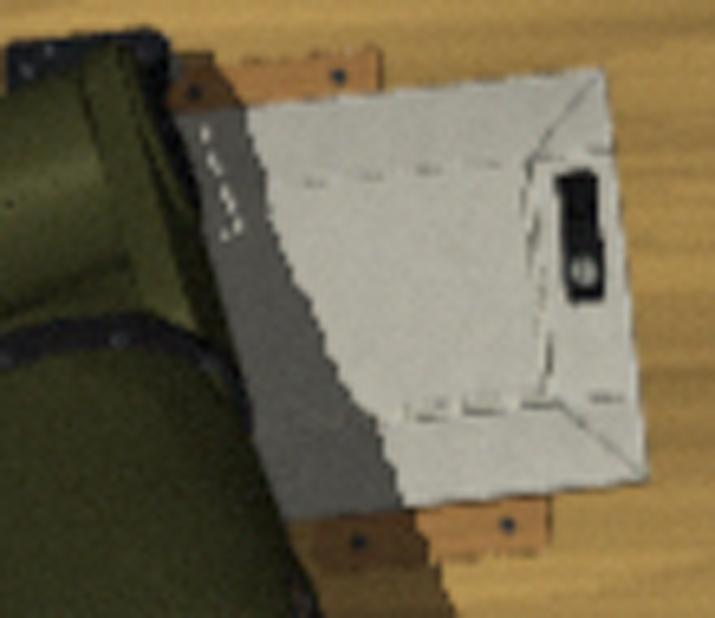

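The left button is against its stop and points across at the middle. I'll back off and go over to the right one.

Emit:
jog_arm(moves=[[[8,1,0],[0,0,0],0],[[12,1,15],[0,0,0],0],[[14,-5,40],[0,0,0],0],[[18,-35,45],[0,0,0],0],[[22,-70,45],[0,0,0],0]])

```text
time_s: 15.78
ee_pos: [0.5566, 0.164, 0.1036]
eef_rot: [3.139, -0.0, 1.66]
force: [0.6, 0.2, -1.0]
grip_width: 0.0006
```

Emit:
jog_arm(moves=[[[5,-35,0],[0,0,0],0],[[10,-70,0],[0,0,0],0],[[14,-105,0],[0,0,0],0],[[18,-135,0],[0,0,0],0],[[18,-147,0],[0,0,0],0]])

```text
time_s: 16.2
ee_pos: [0.5741, 0.013, 0.1017]
eef_rot: [-3.141, 0.0, 1.654]
force: [0.2, 0.4, -0.2]
grip_width: 0.0008
```

Emit:
jog_arm(moves=[[[0,0,0],[0,0,0],0],[[0,0,-10],[0,0,0],0],[[0,0,-30],[0,0,0],0],[[0,0,-45],[0,0,0],0],[[0,0,-45],[0,0,0],0]])

```text
time_s: 16.62
ee_pos: [0.572, 0.0183, 0.0532]
eef_rot: [-3.136, -0.001, 1.659]
force: [0.4, 0.3, -0.3]
grip_width: 0.0004
```

```bash
python3 chk3.py c1; python3 -c "
from h import *;o=ctrl.get_obs();print(o['ee_pos'])"
```

```text
16.6167 tcp in frame mm 33.551396922284404 -137.73802410026988 53.18670439369523 [ 0.36400453  0.25306759 -0.26328997]
[0.57361571 0.01784883 0.05634415]
```

View pics/c1_s.png

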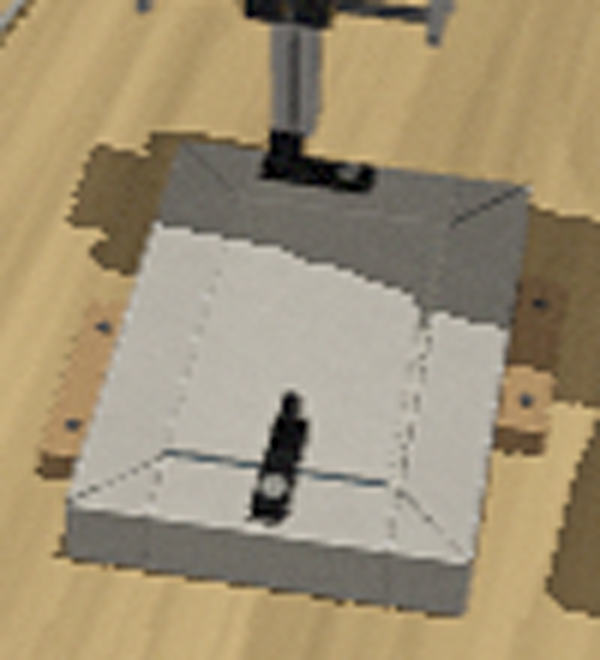

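View pics/c1_t.png

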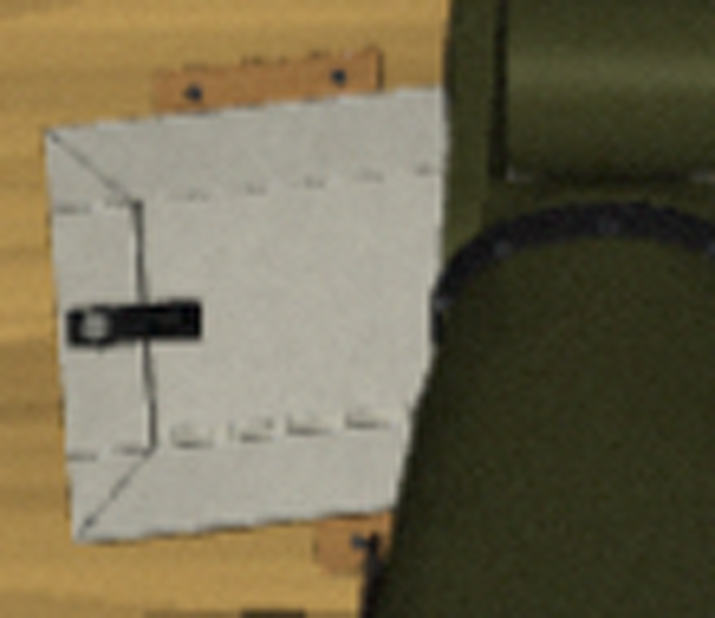

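Emit:
jog_arm(moves=[[[0,8,0],[0,0,0],0],[[0.5,15,0],[0,0,0],0],[[1.5,21,0],[0,0,0],0],[[2,27,0],[0,0,0],0],[[1,33,0],[0,0,0],0]])

```text
time_s: 17.13
ee_pos: [0.5753, 0.0503, 0.0571]
eef_rot: [3.141, 0.0, 1.657]
force: [1.3, -2.6, 0.2]
grip_width: 0.0006
```

Emit:
jog_arm(moves=[[[-3,6,0],[0,0,0],0],[[-6,12,0],[0,0,0],0],[[-10,15.5,0],[0,0,0],0],[[-14.5,18.5,0],[0,0,0],0],[[-14.5,18.5,0],[0,0,0],0]])

```text
time_s: 17.55
ee_pos: [0.5597, 0.0687, 0.0568]
eef_rot: [-3.141, -0.0, 1.657]
force: [1.3, 0.8, 0.1]
grip_width: 0.0006
```

Emit:
jog_arm(moves=[[[-5,3,0],[0,0,0],0],[[-9.5,5,0],[0,0,0],0],[[-11.5,6,0],[0,0,0],0],[[-11.5,6,0],[0,0,0],0]])

```text
time_s: 17.88
ee_pos: [0.5492, 0.0741, 0.057]
eef_rot: [3.14, 0.0, 1.657]
force: [3.4, -0.4, -1.7]
grip_width: 0.0005
```

```bash
python3 chk3.py c2
```

```text
17.8833 tcp in frame mm 15.61303671247464 -80.19016659749494 56.96257492888852 [ 3.40061648 -0.36450489 -1.68655645]
```

View pics/c2_s.png

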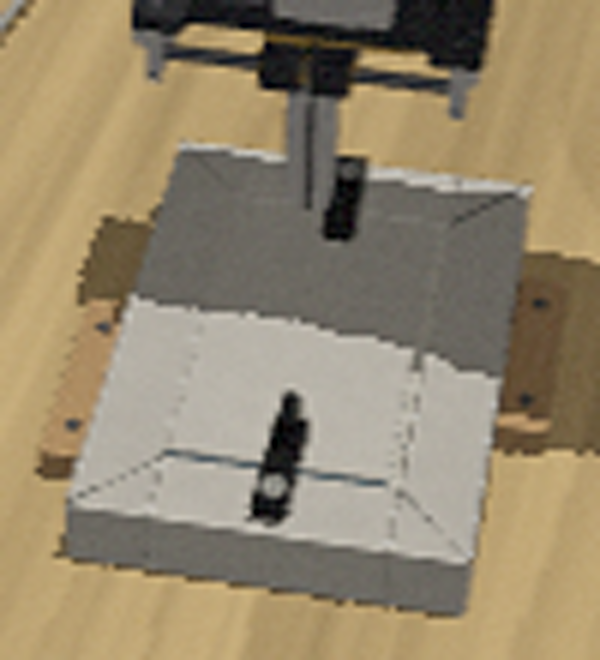

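Emit:
jog_arm(moves=[[[-1,0,0],[0,0,0],0],[[-1,0,0],[0,0,0],0],[[-1,0,0],[0,0,0],0]])

```text
time_s: 18.23
ee_pos: [0.5489, 0.074, 0.057]
eef_rot: [3.139, 0.0, 1.657]
force: [9.7, 0.2, -3.9]
grip_width: 0.0007
```

Emit:
jog_arm(moves=[[[10,0,0],[0,0,0],0],[[16,0,10],[0,0,0],0],[[16,0,45],[0,0,0],0],[[10,-20,85],[0,0,0],0],[[0,-50,120],[0,0,0],0]])

```text
time_s: 18.65
ee_pos: [0.5495, 0.0304, 0.1717]
eef_rot: [-3.141, -0.0, 1.659]
force: [0.7, -0.8, 0.6]
grip_width: 0.0006
```

Emit:
jog_arm(moves=[[[-30,-30,10],[0,0,0],0],[[-60,-60,20],[0,0,0],0],[[-90,-90,30],[0,0,0],0],[[-120,-120,40],[0,0,0],0],[[-140,-140,40],[0,0,0],0]])

```text
time_s: 19.07
ee_pos: [0.4081, -0.1114, 0.2113]
eef_rot: [3.14, 0.0, 1.657]
force: [0.7, -0.7, -0.1]
grip_width: 0.0003
```

```bash
python3 chk3.py e; python3 - <<'E'
from h import *
t=cam('top');s=cam('side');cv2.imwrite('pics/e_full.png',t['frame'][:,:,::-1]);cv2.imwrite('pics/e_fs.png',s['frame'][:,:,::-1])
h=cv2.cvtColor(t['frame'],cv2.COLOR_RGB2HSV)
for n,(a,b) in dict(left=(188,215),right=(250,280)).items():
    k=(h[...,2]<60).astype(np.uint8);k[:225]=0;k[250:]=0;k[:,:a]=0;k[:,b:]=0;k=cv2.morphologyEx(k,cv2.MORPH_OPEN,np.ones((3,3)))
    ys,xs=np.nonzero(k)
    P=np.array([onz(t,u,v,.055)[:2] for u,v in zip(xs,ys)])*1000
    r=cv2.minAreaRect(P.astype(np.float32));v=cv2.fitLine(P.astype(np.float32),cv2.DIST_L2,0,.01,.01).ravel();print(n,r,'axis deg',np.degrees(np.arctan2(v[1],v[0])))
E
```

```text
19.0667 tcp in frame mm -140.96056326048918 -252.7826285667324 211.31323890951558 [ 0.65697486 -0.67642975 -0.14060611]
left ((518.1704711914062, 237.53111267089844), (39.46611022949219, 12.050787925720215), 88.58177947998047) axis deg 88.31013
right ((533.260009765625, 54.03450393676758), (57.215972900390625, 15.140212059020996), 88.5790786743164) axis deg -86.33821
```

View pics/e_s.png

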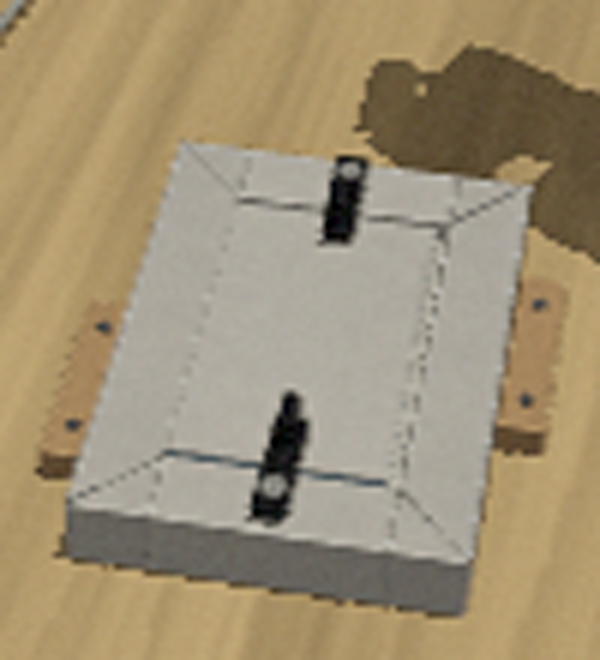

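View pics/e_t.png

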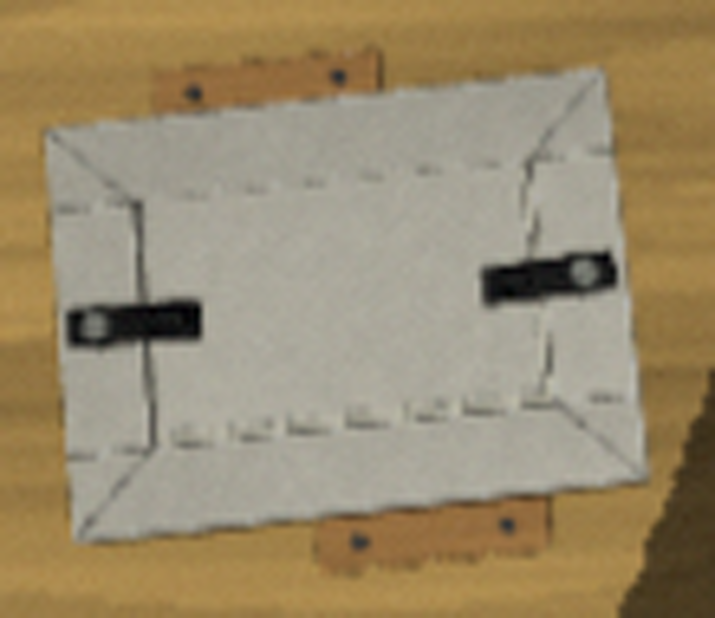

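View pics/e_full.png

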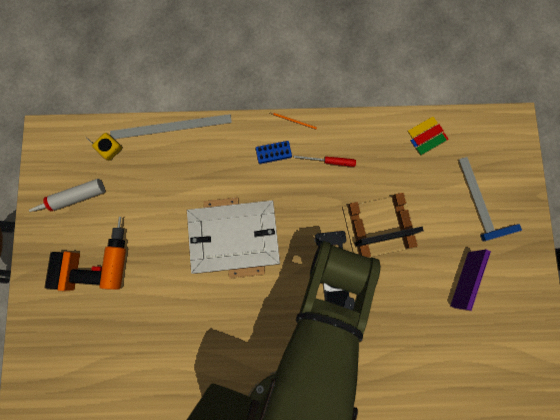

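Both buttons lie across the panel at their stops, within about 2° of square. The panel is flush, the grey panel is still in the rack, and nothing is touching. I'm handing in.

```bash
python3 -c "
from station import ctrl
print(ctrl.hand_in())"
```

```text
the job is handed in; nothing more can be done
None
```

The white panel is home in the frame and both turn buttons hold it in; the job was handed in at about 19 s of robot time.

- **Fitting the panel:** I lifted it out of the far rack slot and stood it free on the near ledge, where contact came at the expected height. I let go, and it stood on its own. A light push near the top tipped it over, and pushing it about 11 mm back from the far side dropped it home.
- **Turning the buttons:** I turned the left one, then the right one, by pushing their tabs round to their stops.

**Last checks:** both camera views show thin, even seams all round, so the panel looks flush. Only a hairline of its blue edge shows in the gap at the left end. By eye, both buttons sit about 2° past square, which fits the 1.60 rad stop. My colour-mask angle fit was rougher: 88° for the left and 94° for the right (square is 95°). The left mask caught only part of the button, so I relied on the pictures there.

In the final top view the grey panel, screwdriver, bit holder and drill are where they were. The gripper is well clear of everything. The highest wrist force reported at the end of a move was about 15 N.

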